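# Charge the bench kiln with glass nuggets

## Robot

A 6-joint arm with a two-finger parallel gripper is mounted at the origin on the work surface. World frame = base frame: x ahead of the robot, y to its left, z up, the work surface at z = 0. Lengths are in m, angles in degrees, forces in N, time in s.
With the tool pointing down it reaches from about 0.3 to 0.75 m from the base axis. Payload 8.5 kg.
Tool frame: the origin (TCP) lies midway between the tips of the shut fingers; the grasp point (between the pads) lies env.tcp_to_grasp behind it (env.tcp_to_grasp is the distance from the TCP to the grasp point, in m); z points along the fingers, y is the line along which they close (so a half turn about z gives the same grasp; the last joint's range is limited). The gripper opens to 85 mm and grips with 20 to 120 N. Pads are 22 mm wide; open, the fingers measure 114 mm over their backs; the gripper's body (76 mm by 85 mm) begins 54 mm behind the grasp point. The pads swing forward as they close: fully open they stand 13 mm farther back than shut.
Start: joints at [-78.455, 21.807, 74.336, -0, 83.858, -12.336], TCP at [0.223, -0.503, 0.231] pointing down, gripper open.
Joint ranges: [-178.18, 178.18], [-50.72, 133.34], [12.68, 142.11], [-81.47, 261.47], [9.98, 163.14], [-165.26, 165.26]. Speed limits (degrees/s): [136.94, 136.94, 180, 180, 180, 180].

## Interface

Orientations are given as a 3x3 rotation matrix whose columns are the frame's x, y, z axes.
In Python, from rig import observe, optics, job, env gives the robot as it stands. The module is installed in compiled form; this text tells all that it offers.
- The arm moves only by the shell command python3 -m jog 'ROWS' [FORCE]. ROWS is JSON, a list of rows, each a list of 7 numbers: the turn, a rotation vector about the tool's x, y, z in rad, then the shift along the tool's x, y, z in m, then the opening in per cent of the stroke, from 0 (shut) to 100 (fully open). A call has 1 to 10 rows; each row shifts and turns the commanded pose from where the row before left it, along the tool's axes as they then stand; what a row does not reach is not made up. A row lasts 1/8 s, in which the tool goes at most 62.5 mm and 10.7 degrees, less where a joint would pass 70% of its speed; a pose out of reach is approached as far as the arm can. A call is refused whole if a number of a shift passes 0.0625 or a number of a turn 0.188, either way. A call with a gripper value outside its range is refused whole. The fingers move at their own pace and stop on an object; FORCE is the grip in N (left out, the last holds). Time passes only in rows, so rows that do not move let the fingers close. It gives the time, the measured TCP pose, the force, the opening and the grip force at its end, in the units of the state.
- observe(): the state, without advancing time (a new reading comes with each control period).
- optics.get_image(name): name is "scene" or "top" or "wrist"; returns a dict with "pixels" (420x560x3 uint8, red, green, blue), "mtx" (3x3 intrinsics, pixels), "rvec" (rotation vector, rad) and "tvec" (3), from world to camera coordinates, as OpenCV has them. Camera axes: x right, y down, z forward; pixel columns grow to the right and rows downward; lengths in m; the calibration is good to about 2 mm. A picture is of the moment at which its call begins. There is no depth.
- job.close_job(): hands the job in; it is judged then, once.
The state is a dict: "time_s": time; "q": joint angles; "qvel": joint speeds; "joint_efforts": joint torques, N m; "position": TCP position; "tool_rot": TCP orientation; "ft_force": force on the tool from outside, world axes, zero at the start; "wrist_torque": the same for the moment, N m; "grip_width": finger opening in m; "gripper_force": force on a finger pad.
Only numpy, scipy, OpenCV 4.12 (cv2) and the standard library are available. Lean on these libraries where they do the work, as an engineer would, in place of code of your own. Each camera call takes 0.05 s, during which the arm holds its last target. There are 200 camera calls.

## Task

Charge the bench kiln: swing the red cam lever to its free end, pull the tray out all the way, and use the scoop to bring every glass nugget from the blue trough into the tray; keep the fingers off the glass while it is in the trough (a piece spilled elsewhere may be picked up by hand). Then push the tray fully home, swing the lever back to lock it, and have the scoop stand upright on its cork mat, leaving the hammer, bottle and block where they are.

Things in the scene. Friction and masses are not known exactly. Their poses are not given: they have to be found in the camera images.
- kiln: small grey bench kiln, fixed: a dark steel base plate 20 high with a hood on it (190 x 165, from 100 to 150 above the bench, open towards its own +y) and a steel ear on its +x side that carries the cam lever. Origin on the bench under the centre of the tray's home place; its y axis is the direction in which the tray comes out. Hood: y -100 to +65, x -95 to +95 in its frame.
- tray (a joint): the aluminium charge tray's slide: 0 = fully home under the hood, 0.14 m = fully out at its stop; it moves along the kiln's +y, needs about 2 N to slide and stays where left. The locked cam lever blocks it.
- tray_in (a point): centre of the tray's inner floor, 28 above the bench; axes as the kiln's. The tray is an open square pan, 130 outside, 122 inside, walls 4 thick rising 38 above this floor. With the tray home it lies under the hood.
- tray_post (a point): centre of the top of the tray's upright black handle, a square post 16 x 16 whose top is 82 above the bench and which is free to grip from 42 up; it stands 125 from the tray centre along +y, clear of the hood, and its sides are parallel to the kiln's axes.
- latch (a joint): the red cam lever's angle: 0 = locked (its steel tongue stands in front of a brass lug on the tray), 1.5 rad = fully free. It turns in the horizontal plane about a vertical pivot at x 95, y 105 in the kiln's frame, clockwise seen from above to free it; its friction is about 0.08 N m and it stays where left. The tongue cannot return while the tray is in the way.
- latch_knob (a point): centre of the top of the lever's upright round red knob, 18 diameter; top 82 above the bench, graspable from 45 up; 60 from the lever's pivot; seen from above, locked, it lies from the pivot 120 degrees anticlockwise of the kiln's x axis.
- bin: blue fixed stock trough, open on top: 255 (x) x 96 (y) x 45 high outside, walls and floor 5 thick, but its -x end wall is 70 high. Origin under its centre. The nuggets start towards its -x end; 85 or more at its +x end is bare floor.
- scoop: white enamelled scoop with a yellow upright grip. Flat floor 2.5 thick and 78 wide (y), from the open nose at x -28 to a heel at x +45 that sticks out behind the rear wall; origin on its underside, 28 behind the nose; side walls 32 high and 3 thick from x -16 back, rear wall 45 high at x +26.5. Grip: an upright plate 14 thick (x), 40 wide (y), centred at x +26.5, from z 40 to 125. z up. 200 g. Fits the trough lengthwise with 4 to spare on each side.
- mat: fixed cork mat 140 x 110 x 3 on which the scoop rests, nose to the mat's -x. Origin under its centre.
- hammer: loose hammer, bystander
- flux: loose amber bottle, 50 diameter, 110 high, bystander
- weight: loose dark block 60 x 40 x 35, bystander
- nug0: blue glass nugget, a smooth round chunk 28 diameter, 15 thick with bevelled edges, 18 g, slides on the scoop, trough and tray at tilts over about 17 degrees; origin in the centre of its underside; may be absent
- nug1: amber glass nugget, a smooth round chunk 28 diameter, 15 thick with bevelled edges, 18 g, slides on the scoop, trough and tray at tilts over about 17 degrees; origin in the centre of its underside; may be absent
- nug2: green glass nugget, a smooth round chunk 28 diameter, 15 thick with bevelled edges, 18 g, slides on the scoop, trough and tray at tilts over about 17 degrees; origin in the centre of its underside; may be absent
- nug3: red glass nugget, a smooth round chunk 28 diameter, 15 thick with bevelled edges, 18 g, slides on the scoop, trough and tray at tilts over about 17 degrees; origin in the centre of its underside; may be absent
- nug4: blue glass nugget, a smooth round chunk 28 diameter, 15 thick with bevelled edges, 18 g, slides on the scoop, trough and tray at tilts over about 17 degrees; origin in the centre of its underside; may be absent
- nug5: amber glass nugget, a smooth round chunk 28 diameter, 15 thick with bevelled edges, 18 g, slides on the scoop, trough and tray at tilts over about 17 degrees; origin in the centre of its underside; may be absent
- nug6: green glass nugget, a smooth round chunk 28 diameter, 15 thick with bevelled edges, 18 g, slides on the scoop, trough and tray at tilts over about 17 degrees; origin in the centre of its underside; may be absent
- nug7: red glass nugget, a smooth round chunk 28 diameter, 15 thick with bevelled edges, 18 g, slides on the scoop, trough and tray at tilts over about 17 degrees; origin in the centre of its underside; may be absent
- nug8: blue glass nugget, a smooth round chunk 28 diameter, 15 thick with bevelled edges, 18 g, slides on the scoop, trough and tray at tilts over about 17 degrees; origin in the centre of its underside; may be absent
- nug9: amber glass nugget, a smooth round chunk 28 diameter, 15 thick with bevelled edges, 18 g, slides on the scoop, trough and tray at tilts over about 17 degrees; origin in the centre of its underside; may be absent
Mind the look-alikes: they are no part of the job. Of the things that look like the scoop, the smallest one is meant.

How it is judged (in metres and radians):
On the way, in this order (a step that is already met when the one before it is completed fails the run):
1. the cam lever is swung free (value of joint latch above 1.2 rad), for 0.2 s.
2. the tray is pulled all the way out (value of joint tray above 0.13 m), for 0.2 s.
3. every nugget lies in the pulled-out tray (value of joint tray above 0.12 m and x of nug0 in the frame of tray_in between -0.064 and 0.064 m and y of nug0 in the frame of tray_in between -0.064 and 0.064 m and z of nug0 in the frame of tray_in between -0.004 and 0.042 m and x of nug1 in the frame of tray_in between -0.064 and 0.064 m and y of nug1 in the frame of tray_in between -0.064 and 0.064 m and z of nug1 in the frame of tray_in between -0.004 and 0.042 m and x of nug2 in the frame of tray_in between -0.064 and 0.064 m and y of nug2 in the frame of tray_in between -0.064 and 0.064 m and z of nug2 in the frame of tray_in between -0.004 and 0.042 m and x of nug3 in the frame of tray_in between -0.064 and 0.064 m and y of nug3 in the frame of tray_in between -0.064 and 0.064 m and z of nug3 in the frame of tray_in between -0.004 and 0.042 m and x of nug4 in the frame of tray_in between -0.064 and 0.064 m and y of nug4 in the frame of tray_in between -0.064 and 0.064 m and z of nug4 in the frame of tray_in between -0.004 and 0.042 m and x of nug5 in the frame of tray_in between -0.064 and 0.064 m and y of nug5 in the frame of tray_in between -0.064 and 0.064 m and z of nug5 in the frame of tray_in between -0.004 and 0.042 m and x of nug6 in the frame of tray_in between -0.064 and 0.064 m and y of nug6 in the frame of tray_in between -0.064 and 0.064 m and z of nug6 in the frame of tray_in between -0.004 and 0.042 m and x of nug7 in the frame of tray_in between -0.064 and 0.064 m and y of nug7 in the frame of tray_in between -0.064 and 0.064 m and z of nug7 in the frame of tray_in between -0.004 and 0.042 m and x of nug8 in the frame of tray_in between -0.064 and 0.064 m and y of nug8 in the frame of tray_in between -0.064 and 0.064 m and z of nug8 in the frame of tray_in between -0.004 and 0.042 m and x of nug9 in the frame of tray_in between -0.064 and 0.064 m and y of nug9 in the frame of tray_in between -0.064 and 0.064 m and z of nug9 in the frame of tray_in between -0.004 and 0.042 m), for 0.2 s.
4. the tray is pushed fully home (value of joint tray below 0.006 m), for 0.2 s.
5. the cam lever is locked (value of joint latch below 0.2 rad), for 0.2 s.
At the end, for the whole second after the job is handed in: the tray is home (within 6 mm) with all nuggets inside it, the cam lever locked (within 0.2 rad), and the scoop stands upright at rest on its mat, its centre within 50 mm of the mat's (value of joint tray below 0.006 m and value of joint latch below 0.2 rad and x of nug0 in the frame of tray_in between -0.064 and 0.064 m and y of nug0 in the frame of tray_in between -0.064 and 0.064 m and z of nug0 in the frame of tray_in between -0.004 and 0.042 m and x of nug1 in the frame of tray_in between -0.064 and 0.064 m and y of nug1 in the frame of tray_in between -0.064 and 0.064 m and z of nug1 in the frame of tray_in between -0.004 and 0.042 m and x of nug2 in the frame of tray_in between -0.064 and 0.064 m and y of nug2 in the frame of tray_in between -0.064 and 0.064 m and z of nug2 in the frame of tray_in between -0.004 and 0.042 m and x of nug3 in the frame of tray_in between -0.064 and 0.064 m and y of nug3 in the frame of tray_in between -0.064 and 0.064 m and z of nug3 in the frame of tray_in between -0.004 and 0.042 m and x of nug4 in the frame of tray_in between -0.064 and 0.064 m and y of nug4 in the frame of tray_in between -0.064 and 0.064 m and z of nug4 in the frame of tray_in between -0.004 and 0.042 m and x of nug5 in the frame of tray_in between -0.064 and 0.064 m and y of nug5 in the frame of tray_in between -0.064 and 0.064 m and z of nug5 in the frame of tray_in between -0.004 and 0.042 m and x of nug6 in the frame of tray_in between -0.064 and 0.064 m and y of nug6 in the frame of tray_in between -0.064 and 0.064 m and z of nug6 in the frame of tray_in between -0.004 and 0.042 m and x of nug7 in the frame of tray_in between -0.064 and 0.064 m and y of nug7 in the frame of tray_in between -0.064 and 0.064 m and z of nug7 in the frame of tray_in between -0.004 and 0.042 m and x of nug8 in the frame of tray_in between -0.064 and 0.064 m and y of nug8 in the frame of tray_in between -0.064 and 0.064 m and z of nug8 in the frame of tray_in between -0.004 and 0.042 m and x of nug9 in the frame of tray_in between -0.064 and 0.064 m and y of nug9 in the frame of tray_in between -0.064 and 0.064 m and z of nug9 in the frame of tray_in between -0.004 and 0.042 m and horizontal distance between scoop and mat below 0.05 m and angle between scoop's own z axis and vertical below 0.1 rad and z of scoop in the frame of mat below 0.008 m and linear speed of scoop below 0.02 m/s); the robot touches nothing.
It fails at once if the fingers touch a nugget in the trough ((contact force between the fingers and nug0 above 0.3 N and x of nug0 in the frame of bin between -0.123 and 0.123 m and y of nug0 in the frame of bin between -0.044 and 0.044 m and z of nug0 in the frame of bin between -0.01 and 0.045 m) or (contact force between the fingers and nug1 above 0.3 N and x of nug1 in the frame of bin between -0.123 and 0.123 m and y of nug1 in the frame of bin between -0.044 and 0.044 m and z of nug1 in the frame of bin between -0.01 and 0.045 m) or (contact force between the fingers and nug2 above 0.3 N and x of nug2 in the frame of bin between -0.123 and 0.123 m and y of nug2 in the frame of bin between -0.044 and 0.044 m and z of nug2 in the frame of bin between -0.01 and 0.045 m) or (contact force between the fingers and nug3 above 0.3 N and x of nug3 in the frame of bin between -0.123 and 0.123 m and y of nug3 in the frame of bin between -0.044 and 0.044 m and z of nug3 in the frame of bin between -0.01 and 0.045 m) or (contact force between the fingers and nug4 above 0.3 N and x of nug4 in the frame of bin between -0.123 and 0.123 m and y of nug4 in the frame of bin between -0.044 and 0.044 m and z of nug4 in the frame of bin between -0.01 and 0.045 m) or (contact force between the fingers and nug5 above 0.3 N and x of nug5 in the frame of bin between -0.123 and 0.123 m and y of nug5 in the frame of bin between -0.044 and 0.044 m and z of nug5 in the frame of bin between -0.01 and 0.045 m) or (contact force between the fingers and nug6 above 0.3 N and x of nug6 in the frame of bin between -0.123 and 0.123 m and y of nug6 in the frame of bin between -0.044 and 0.044 m and z of nug6 in the frame of bin between -0.01 and 0.045 m) or (contact force between the fingers and nug7 above 0.3 N and x of nug7 in the frame of bin between -0.123 and 0.123 m and y of nug7 in the frame of bin between -0.044 and 0.044 m and z of nug7 in the frame of bin between -0.01 and 0.045 m) or (contact force between the fingers and nug8 above 0.3 N and x of nug8 in the frame of bin between -0.123 and 0.123 m and y of nug8 in the frame of bin between -0.044 and 0.044 m and z of nug8 in the frame of bin between -0.01 and 0.045 m) or (contact force between the fingers and nug9 above 0.3 N and x of nug9 in the frame of bin between -0.123 and 0.123 m and y of nug9 in the frame of bin between -0.044 and 0.044 m and z of nug9 in the frame of bin between -0.01 and 0.045 m)).
It fails at once if the hammer, bottle or block is shifted by more than 30 mm (distance of any of hammer, flux, weight from where it was at the start of the episode above 0.03 m).
Of nug0, nug1, nug2, nug3, nug4, nug5, nug6, nug7, nug8, nug9 only 5 to 10 are there at a start; the rules pass over those that are not, and their reading is None.
At some moment in a run one of scoop may be knocked a few centimetres aside while the robot is not near it.
Once in a run the grip may slacken for a moment while it holds something.
It also fails if it takes over 210 s, if anything falls off the work surface, if the arm or the gripper's body presses on something with over 40 N, if the wrist force passes 120 N, or if a joint passes its speed limit or range.

## Working session

There is one attempt and no reset: what is moved stays moved. The work goes in short steps, Python scripts to look and compute and a shell command to move; the robot and the scene stay as the last step left them, time stands still between calls to the robot, and variables do not carry over. Pictures are saved under pics/ and viewed, at most 14 in all, crops included, and the job is handed in when it is done.

```bash
mkdir -p pics; ls; cat > h.py <<'E'
import numpy as np, cv2
from rig import observe, optics, job, env
def shot(n,f=None):
    d=optics.get_image(n)
    if f: cv2.imwrite('pics/'+f,d['pixels'][:,:,::-1])
    return d
def ray(d,u,v):
    R=cv2.Rodrigues(np.array(d['rvec'],float))[0]; t=np.array(d['tvec'],float).ravel()
    p=cv2.undistortPoints(np.array([[[u,v]]],float),np.array(d['mtx'],float),None)[0,0]
    return -R.T@t, R.T@np.array([p[0],p[1],1])
def onplane(d,u,v,z):
    c,r=ray(d,u,v); return c+r*(z-c[2])/r[2]
def proj(d,P):
    return cv2.projectPoints(np.array(P,float).reshape(-1,3),np.array(d['rvec'],float),np.array(d['tvec'],float),np.array(d['mtx'],float),None)[0].reshape(-1,2)
E
python3 - <<'E'
from h import *
np.set_printoptions(precision=4,suppress=True)
for n in ['scene','top','wrist']:
    d=shot(n,n+'0.png'); c,r=ray(d,280,210); print(n,c,r,d['mtx'][0][0])
print(observe(),env.tcp_to_grasp)
E
```

```text
pics
scene [ 1.0836 -0.3365  0.9622] [-0.483   0.3746 -0.7916] 393.0421315920921
top [0.3469 0.1073 1.2314] [ 0.1531 -0.0155 -0.9882] 486.84798289917023
wrist [ 0.2905 -0.4739  0.3743] [-0.2629 -0.127  -0.9565] 336.9652308651599
{'time_s': 0.15, 'q': array([-78.4556,  21.8324,  74.3715,   0.0005,  83.8579, -12.3357]), 'qvel': array([ 0.0259, -0.0528, -0.1766, -0.0892,  0.014 , -0.0294]), 'joint_efforts': array([  0.0018, -44.8625, -23.1345,  -0.0002,   0.0038,  -0.    ]), 'position': array([ 0.2226, -0.5027,  0.2309]), 'tool_rot': array([[ 0.9144,  0.4048, -0.0002],
       [ 0.4048, -0.9144,  0.0011],
       [ 0.0002, -0.0011, -1.    ]]), 'ft_force': array([-0.2918,  0.4459,  0.3723]), 'wrist_torque': array([-0.0232, -0.0374,  0.0184]), 'gripper_force': 0.0, 'grip_width': 0.08537693002278936} 0.0187
```

View pics/top0.png

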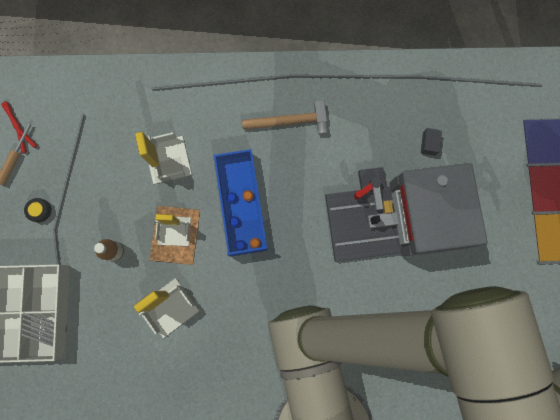

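View pics/scene0.png

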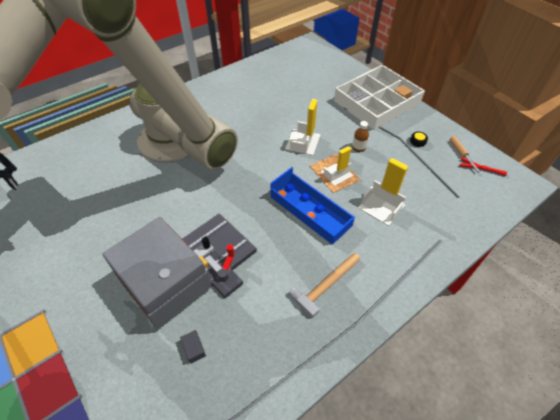

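The top view (up = +x, left = +y) shows the trough around (241,203) with nuggets towards its lower end. The kiln hood is at (445,208), the red lever at (365,190), and the tray post at about (377,220). The mat with the smallest scoop is at (175,235), with its grip at (166,218). The hammer is at (285,120), the bottle at (108,250) and the block at (431,141).

```bash
python3 - <<'E'
from h import *
np.set_printoptions(precision=4,suppress=True)
d=shot('top'); im=d['pixels']
crop=cv2.resize(im[130:275,140:500],None,fx=2.2,fy=2.2,interpolation=cv2.INTER_CUBIC); cv2.imwrite('pics/c1.png',crop[:,:,::-1])
hsv=cv2.cvtColor(im,cv2.COLOR_RGB2HSV)
def blobs(d,lo,hi,name,z,roi,amin=20):
    im=d['pixels'];hsv=cv2.cvtColor(im,cv2.COLOR_RGB2HSV)
    m=cv2.inRange(hsv,lo,hi); k=np.zeros_like(m); x0,x1,y0,y1=roi; k[y0:y1,x0:x1]=255; m&=k
    cs,_=cv2.findContours(m,cv2.RETR_EXTERNAL,cv2.CHAIN_APPROX_NONE)
    for c in cs:
        a=cv2.contourArea(c)
        if a<amin: continue
        r=cv2.minAreaRect(c); print(name,a,'px',np.array(r[0]),r[1],r[2])
        for p in cv2.boxPoints(r): print('   ',p,onplane(d,*p,z)[:3])
        print('   c',onplane(d,*r[0],z))
blobs(d,(105,120,60),(125,255,255),'bin',.045,(190,290,130,280),500)
blobs(d,(20,150,120),(32,255,255),'grip',.128,(120,210,120,320))
blobs(d,(5,60,60),(18,200,255),'mat',.003,(140,210,195,275),300)
blobs(d,(0,150,60),(6,255,255),'red',.082,(330,390,170,210))
blobs(d,(172,150,60),(180,255,255),'red2',.082,(330,390,170,210))
s=shot('scene')
blobs(s,(0,150,60),(6,255,255),'sred',.082,(200,250,230,290))
blobs(s,(20,150,120),(32,255,255),'sgrip',.128,(280,420,90,220))
cv2.imwrite('pics/c2.png',cv2.resize(s['pixels'][140:330,90:380],None,fx=2.7,fy=2.7,interpolation=cv2.INTER_CUBIC)[:,:,::-1])
E
```

```text
bin 3855.0 px [239.4451 202.3931] (102.3344955444336, 40.2951545715332) 81.25383758544922
    [211.7514 154.8844] [0.6746 0.2562 0.045 ]
    [251.578  148.7572] [0.6883 0.1562 0.045 ]
    [267.1387 249.9017] [0.4332 0.1224 0.045 ]
    [227.3121 256.0289] [0.4209 0.2192 0.045 ]
   c [0.552  0.1883 0.045 ]
grip 183.5 px [145.58 301.44] (8.199999809265137, 25.60000228881836) 53.13010025024414
    [132.88 305.84] [0.3113 0.4206 0.128 ]
    [153.36 290.48] [0.3435 0.3761 0.128 ]
    [158.28 297.04] [0.3289 0.3649 0.128 ]
    [137.8 312.4] [0.2968 0.4094 0.128 ]
   c [0.3201 0.3928 0.128 ]
grip 75.5 px [163.9412 216.7647] (16.259660720825195, 5.675540924072266) 4.398705005645752
    [155.6176 218.9706] [0.5039 0.3737 0.128 ]
    [156.0529 213.3117] [0.5169 0.373  0.128 ]
    [172.2647 214.5588] [0.5131 0.3361 0.128 ]
    [171.8294 220.2176] [0.5001 0.3369 0.128 ]
   c [0.5085 0.3549 0.128 ]
grip 145.5 px [140.8732 143.2415] (22.349769592285156, 7.752577304840088) 77.90524291992188
    [134.7415 133.1268] [0.7083 0.4259 0.128 ]
    [142.3219 131.5025] [0.7119 0.4083 0.128 ]
    [147.0049 15
[... 1501 characters left out ...]
 ]
    [340.6353 145.1412] [0.4884 0.361  0.128 ]
    [350.5882 147.3529] [0.5142 0.3786 0.128 ]
    [345.2 171.6] [0.5784 0.2949 0.128 ]
   c [0.5347 0.327  0.128 ]
sgrip 27.5 px [416.5 135.5] (7.0, 5.0) 90.0
    [414. 132.] [0.5862 0.5894 0.128 ]
    [419. 132.] [0.5959 0.6021 0.128 ]
    [419. 139.] [0.6175 0.5763 0.128 ]
    [414. 139.] [0.608  0.5638 0.128 ]
   c [0.602  0.5828 0.128 ]
sgrip 182.5 px [311.2495 117.3809] (6.731446266174316, 35.31638717651367) 5.44033145904541
    [306.2247 134.6405] [0.387  0.3074 0.128 ]
    [309.5731  99.4832] [0.2562 0.4322 0.128 ]
    [316.2742 100.1214] [0.2728 0.4483 0.128 ]
    [312.9258 135.2787] [0.4021 0.3223 0.128 ]
   c [0.3323 0.3749 0.128 ]
```

View pics/c1.png

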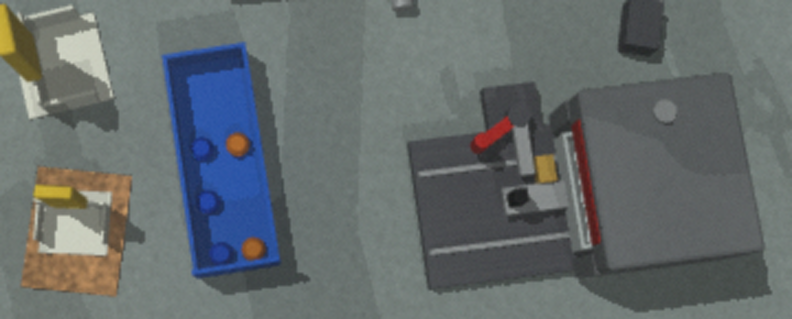

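View pics/c2.png

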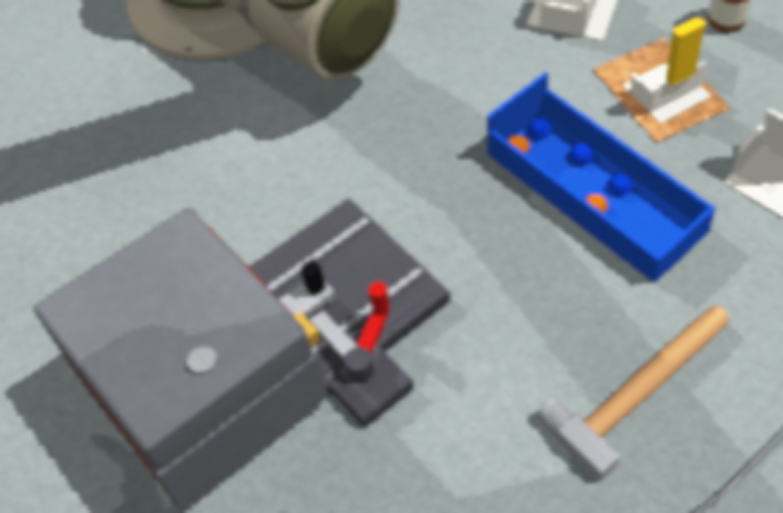

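The crop shows five nuggets (three blue, two amber) in the trough, the red knob top at crop (478,146), and the post top at (518,196). Hood corners are at (583,92), (728,73), (762,248) and (605,270).

```bash
cat >> h.py <<'E'
def tri(d1,p1,d2,p2):
    c1,r1=ray(d1,*p1);c2,r2=ray(d2,*p2);r1/=np.linalg.norm(r1);r2/=np.linalg.norm(r2)
    s=np.linalg.lstsq(np.c_[r1,-r2],c2-c1,rcond=None)[0];a=c1+s[0]*r1;b=c2+s[1]*r2
    return (a+b)/2,np.linalg.norm(a-b)
E
python3 - <<'E'
from h import *
np.set_printoptions(precision=4,suppress=True)
d=shot('top'); s=shot('scene')
T=lambda u,v:(140+u/2.2-.3,130+v/2.2-.3); S=lambda u,v:(90+u/2.7-.3,140+v/2.7-.3)
for n,a,b,z in [('knob',T(478,143),S(377,287),.082),('post',T(518,196),S(313,267),.082),
   ('hoodFL',T(583,92),S(318,335),.15)]:
    print(n,tri(d,a,s,b),onplane(d,*a,z),onplane(s,*b,z))
H=[onplane(d,*T(*p),.15)[:2] for p in [(583,92),(728,73),(762,248),(605,270)]]
print('hood',H)
f=H[0]-H[3]; r=H[1]-H[2]; print(np.linalg.norm(f),np.linalg.norm(r),np.linalg.norm(H[0]-H[1]),np.linalg.norm(H[3]-H[2]))
for v in (f,r,H[3]-H[2],H[0]-H[1]): print(np.degrees(np.arctan2(v[1],v[0])))
B=[onplane(d,*T(*p),z)[:2] for p,z in [((164,57),.045),((244,45),.045),((279,262),.07),((195,275),.07)]]
print('bin',B,[np.linalg.norm(B[i]-B[i-1]) for i in range(4)])
for i,j in ((0,3),(1,2),(0,1),(3,2)): v=B[i]-B[j]; print(np.degrees(np.arctan2(v[1],v[0])))
B=[onplane(s,*S(*p),z)[:2] for p,z in [((655,262),.045),((714,208),.045),((546,74),.07),((489,119),.07)]]
print('bin scene',B,[np.linalg.norm(B[i]-B[i-1]) for i in range(4)])
E
```

```text
knob (array([ 0.5582, -0.0979,  0.0786]), np.float64(0.0006352355761388848)) [ 0.5577 -0.097   0.082 ] [ 0.56   -0.0991  0.082 ]
post (array([ 0.4992, -0.1368,  0.0792]), np.float64(0.0027689225364478875)) [ 0.4982 -0.1375  0.082 ] [ 0.5019 -0.1363  0.082 ]
hoodFL (array([ 0.602 , -0.1911,  0.1438]), np.float64(0.01730439069397698)) [ 0.5966 -0.1971  0.15  ] [ 0.6106 -0.1851  0.15  ]
hood [array([ 0.5966, -0.1971]), array([ 0.6135, -0.3506]), array([ 0.43  , -0.3687]), array([ 0.4117, -0.2068])]
0.18509146237302332 0.1843734903381465 0.1543942767674236 0.16287490999268625
2.997484550044892
5.621760199121869
96.42656142131467
96.27634981110559
bin [array([0.6726, 0.25  ]), array([0.6847, 0.1587]), array([0.4341, 0.1235]), array([0.4224, 0.2144])] [np.float64(0.25273395340769667), np.float64(0.09213304984690435), np.float64(0.25306657240573616), np.float64(0.09161924856244978)]
8.094685548262914
7.977516401031121
97.56417607607257
97.35350944813362
bin scene [array([0.6883, 0.1559]), array([0.6754, 0.2538]), array([0.4274, 0.2191]), array([0.4429, 0.1248])] [np.float64(0.24738529255427302), np.float64(0.09873724850410799), np.float64(0.25043130902826216), np.float64(0.09553602418220739)]
```

Five nuggets (nug0, 1, 4, 5 and 8 by colour). The kiln origin is about (0.512,-0.2625) with yaw 6.4°. The measured knob and post agree with the geometry within 2–3 mm. First I align the tool so that its x is the kiln's y and its y is the kiln's x.

```bash
cat > st.py <<'E'
import sys
from h import *
np.set_printoptions(precision=4,suppress=True)
o=observe();R=o['tool_rot']
print('t',round(o['time_s'],1),'p',o['position'],'yaw_y',np.degrees(np.arctan2(R[1,1],R[0,1])).round(2),'z',R[:,2],'F',o['ft_force'],'w',round(o['grip_width'],4),round(o['gripper_force'],1))
if len(sys.argv)>3: print('shift tool',R.T@(np.array([float(a) for a in sys.argv[1:4]])-o['position']))
E
python3 -m jog '[[0,0,-0.1807,0,0,0,100],[0,0,-0.1807,0,0,0,60],[0,0,-0.1807,0,0,0,30],[0,0,-0.1807,0,0,0,30],[0,0,-0.1807,0,0,0,30],[0,0,-0.1807,0,0,0,30],[0,0,-0.1807,0,0,0,30]]' 20
python3 -m jog '[[0,0,0,0.036,0.038,0,30],[0,0,0,0.036,0.038,0,30],[0,0,0,0.036,0.038,0,30],[0,0,0,0.036,0.038,0,30],[0,0,0,0.036,0.038,0,30],[0,0,0,0.036,0.038,0,30],[0,0,0,0.036,0.038,0,30],[0,0,0,0.036,0.038,0,30],[0,0,0,0.036,0.038,0,30],[0,0,0,0.036,0.038,0,30]]'
python3 st.py 0.559 -0.099 0.05
```

```text
time_s: 1.23
position: [0.2226, -0.5029, 0.2313]
tool_rot: [[-0.117, 0.993, -0.0], [0.993, 0.117, 0.0], [0.0, -0.0, -1.0]]
ft_force: [0.2, -0.3, 0.1]
grip_width: 0.0257
gripper_force: 0.0
time_s: 2.48
position: [0.5614, -0.1016, 0.2313]
tool_rot: [[-0.111, 0.994, 0.0], [0.994, 0.111, -0.0], [-0.0, 0.0, -1.0]]
ft_force: [-0.5, -0.6, -0.4]
grip_width: 0.0254
gripper_force: 0.0
t 2.5 p [ 0.5614 -0.1016  0.2313] yaw_y 6.35 z [ 0.0001 -0.0001 -1.    ] F [-0.4751 -0.5838 -0.4118] w 0.0254 0.0
shift tool [ 0.0029 -0.0022  0.1813]
```

```bash
python3 -m jog '[[0,0,0,0.003,-0.002,0.045,45],[0,0,0,0,0,0.045,45],[0,0,0,0,0,0.045,45],[0,0,0,0,0,0.046,45],[0,0,0,0,0,0,30],[0,0,0,0,0,0,30]]' 20
python3 -m jog '[[0,0,0,0.006,0.0145,0,30],[0,0,0,0.002,0.0155,0,30],[0,0,0,-0.002,0.0155,0,30],[0,0,0,-0.006,0.0145,0,30],[0,0,0,-0.0096,0.0124,0,30],[0,0,0,-0.0088,0.0073,0,30],[0,0,0,-0.003,0.003,0,30],[0,0,0,0,0,0,30]]'
python3 - <<'E'
from h import *
d=shot('top');s=shot('scene')
a=cv2.resize(d['pixels'][150:290,310:500],(400,295));b=cv2.resize(s['pixels'][190:330,90:280],(400,295))
cv2.imwrite('pics/l1.png',np.hstack([a,b])[:,:,::-1])
E
```

```text
time_s: 3.22
position: [0.5591, -0.1006, 0.052]
tool_rot: [[-0.111, 0.994, 0.002], [0.994, 0.111, -0.001], [-0.001, 0.002, -1.0]]
ft_force: [-0.5, 0.4, 0.5]
grip_width: 0.0261
gripper_force: 0.0
time_s: 4.22
position: [0.6431, -0.1125, 0.0507]
tool_rot: [[-0.11, 0.994, 0.001], [0.994, 0.11, -0.0], [-0.0, 0.001, -1.0]]
ft_force: [0.1, 0.2, 0.2]
grip_width: 0.0255
gripper_force: 0.0
```

View pics/l1.png

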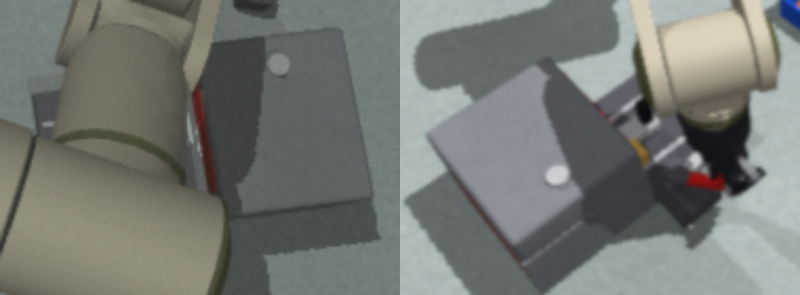

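The scene crop (right half) shows the lever swung over, with its red arm pointing to the fingers at about (705,182), which is the free end. Next is the post.

```bash
python3 -m jog '[[0,0,0,0,0,-0.04,40],[0,0,0,0,0,-0.045,60],[0,0,0,-0.003,-0.049,0,60],[0,0,0,-0.003,-0.049,0,60],[0,0,0,-0.003,-0.049,0,60],[0,0,0,0,0,0.04,60],[0,0,0,0,0,0.047,60],[0,0,0,0,0,0,60]]' 30
python3 st.py 0.498 -0.138 0.048
python3 - <<'E'
from h import *
cv2.imwrite('pics/w1.png',shot('wrist')['pixels'][:,:,::-1])
E
```

```text
time_s: 5.32
position: [0.4961, -0.1368, 0.0465]
tool_rot: [[-0.11, 0.994, -0.005], [0.994, 0.11, 0.003], [0.003, -0.005, -1.0]]
ft_force: [0.5, 0.4, -0.0]
grip_width: 0.0515
gripper_force: 0.0
t 5.3 p [ 0.4961 -0.1368  0.0465] yaw_y 6.34 z [-0.0049  0.0027 -1.    ] F [ 0.527   0.3833 -0.0056] w 0.0515 0.0
shift tool [-0.0014  0.0017 -0.0015]
```

View pics/w1.png

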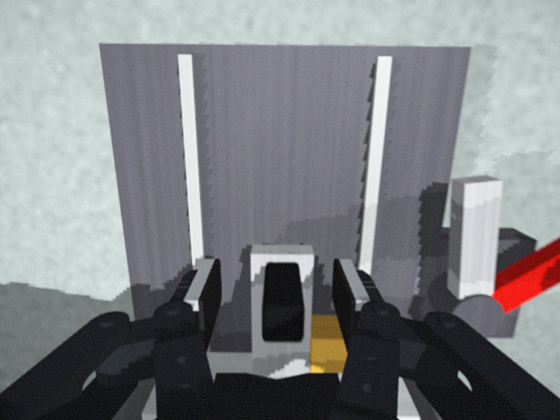

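The wrist view shows the post (283,300) centred between the fingers, and the tongue at (476,235) swung clear. I'll grip and pull.

```bash
python3 -m jog '[[0,0,0,0,0,0,0],[0,0,0,0,0,0,0],[0,0,0,0,0,0,0],[0,0,0,0,0,0,0]]' 30
python3 -m jog '[[0,0,0,0.0142,0,0,0],[0,0,0,0.0142,0,0,0],[0,0,0,0.0142,0,0,0],[0,0,0,0.0142,0,0,0],[0,0,0,0.0142,0,0,0],[0,0,0,0.0142,0,0,0],[0,0,0,0.0142,0,0,0],[0,0,0,0.0142,0,0,0],[0,0,0,0.0142,0,0,0],[0,0,0,0.0142,0,0,0]]'
python3 -m jog '[[0,0,0,0.002,0,0,0],[0,0,0,0,0,0,0],[0,0,0,0,0,0,0]]'
```

```text
time_s: 5.88
position: [0.4985, -0.1379, 0.0499]
tool_rot: [[-0.111, 0.994, 0.003], [0.994, 0.111, -0.001], [-0.002, 0.003, -1.0]]
ft_force: [-0.0, 1.1, 7.6]
grip_width: 0.0156
gripper_force: 31.5
time_s: 7.12
position: [0.4843, 0.0027, 0.0499]
tool_rot: [[-0.111, 0.994, 0.007], [0.994, 0.111, -0.003], [-0.004, 0.006, -1.0]]
ft_force: [5.5, -36.2, -2.1]
grip_width: 0.0155
gripper_force: 30.3
time_s: 7.5
position: [0.4842, 0.0033, 0.0499]
tool_rot: [[-0.111, 0.994, 0.006], [0.994, 0.111, -0.004], [-0.005, 0.006, -1.0]]
ft_force: [4.9, -12.8, 2.3]
grip_width: 0.0153
gripper_force: 30.8
```

The tray is out at its stop: it travelled 0.141 m and the pull force rose. I release it and go look at the scoop and, on the way, the trough from above.

```bash
python3 -m jog '[[0,0,0,0,0,0,100],[0,0,0,0,0,0,100],[0,0,0,0,0,-0.05,100],[0,0,0,0,0,-0.05,100],[0,0,0,0,0,-0.06,100],[0,0,0.108,0,0,0,100],[0,0,0.108,0,0,0,100],[0,0,0,0.03,0,0,100],[0,0,0,0.03,0,0,100],[0,0,0,0,0,0,100]]'
python3 -m jog '[[0,0,0,0.05,-0.002,0,100],[0,0,0,0.05,-0.002,0,100],[0,0,0,0.05,-0.002,0,100],[0,0,0,0.05,-0.002,0,100],[0,0,0,0.05,-0.002,0,100],[0,0,0,0,-0.002,0,100],[0,0,0,0,0,0,100]]' >/dev/null
python3 - <<'E'
from h import *
d=shot('wrist','w2.png'); t=shot('top','t2.png');s=shot('scene')
np.savez('w2.npz',**{k:np.array(v) for k,v in d.items()})
E
python3 st.py
```

```text
time_s: 8.75
position: [0.4876, 0.0667, 0.2082]
tool_rot: [[0.102, 0.995, -0.001], [0.995, -0.102, 0.0], [0.0, -0.001, -1.0]]
ft_force: [-0.3, -0.6, -0.8]
grip_width: 0.0855
gripper_force: 0.0
t 9.8 p [0.5025 0.3139 0.2085] yaw_y -6.11 z [ 0.     -0.0001 -1.    ] F [ 0.0609 -1.3807 -0.1643] w 0.0857 0.0
```

View pics/w2.png

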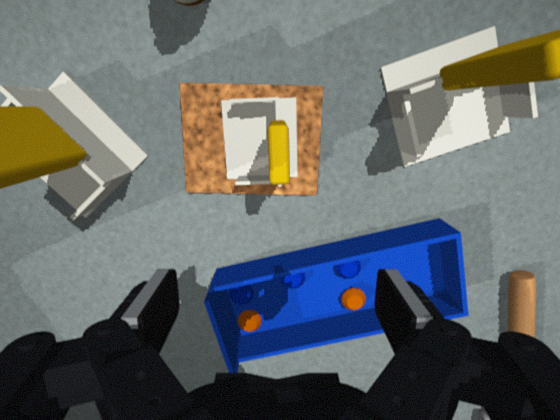

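The wrist view shows the scoop at its place on the mat, with the yellow grip at (279,153) aligned with the tool, and the trough at (205–467, 219–372). I compute the grip and trough poses from masks.

```bash
python3 - <<'E'
from h import *
np.set_printoptions(precision=4,suppress=True)
d=dict(np.load('w2.npz'));t=shot('top')
def mask(d,lo,hi,roi):
    m=cv2.inRange(cv2.cvtColor(d['pixels'],cv2.COLOR_RGB2HSV),lo,hi);k=np.zeros_like(m);k[roi[2]:roi[3],roi[0]:roi[1]]=255
    cs,_=cv2.findContours(m&k,cv2.RETR_EXTERNAL,cv2.CHAIN_APPROX_NONE);return max(cs,key=cv2.contourArea)
for n,dd,roi in(('wrist',d,(255,300,100,200)),('top',t,(150,180,200,230))):
    c=mask(dd,(20,140,60),(33,255,255),roi);r=cv2.minAreaRect(c);print(n,r)
    for p in cv2.boxPoints(r): print(p,onplane(dd,*p,.128))
    for p in (c[:,0][c[:,0,1].argmin()],c[:,0][c[:,0,1].argmax()]): print('ext',p)
# brightness along the grip
h=cv2.cvtColor(d['pixels'],cv2.COLOR_RGB2HSV); print(h[115:190:4,279,2])
for n,dd,roi in(('wrist',d,(150,500,200,380)),('top',t,(190,290,130,280))):
    c=cv2.convexHull(mask(dd,(105,120,40),(125,255,255),roi)); 
    p=cv2.approxPolyDP(c,3,True)[:,0]; print(n,[(q,onplane(dd,*map(float,q),.045)[:2],onplane(dd,*map(float,q),.07)[:2]) for q in p])
E
```

```text
wrist ((278.2110900878906, 152.02076721191406), (64.24091339111328, 20.256141662597656), 88.49256896972656)
[267.2415 120.1779] [0.5029 0.3796 0.128 ]
[287.4907 119.645 ] [0.5159 0.3786 0.128 ]
[289.1806 183.8637] [0.513  0.3366 0.128 ]
[268.9315 184.3965] [0.4993 0.3376 0.128 ]
ext [274 120]
ext [272 184]
top ((177.0, 222.0), (2.0, 2.0), 90.0)
[176. 221.] [0.4981 0.3274 0.128 ]
[178. 221.] [0.498  0.3229 0.128 ]
[178. 223.] [0.4934 0.3228 0.128 ]
[176. 223.] [0.4935 0.3274 0.128 ]
ext [177 221]
ext [176 223]
[222 207 143 219 223 223 222 222 222 219 221 217 216 231 233 232 231 187
 177]
wrist [(array([460, 232], dtype=int32), array([0.6747, 0.2527]), array([0.6613, 0.2637])), (array([468, 315], dtype=int32), array([0.6881, 0.1576]), array([0.6736, 0.1763])), (array([237, 373], dtype=int32), array([0.4359, 0.1088]), array([0.4419, 0.1315])), (array([228, 372], dtype=int32), array([0.4261, 0.1112]), array([0.4329, 0.1337])), (array([204, 303], dtype=int32), array([0.4142, 0.201 ]), array([0.422 , 0.2162])), (array([218, 268], dtype=int32), array([0.435 , 0.2393]), array([0.4411, 0.2513])), (array([434, 219], dtype=int32), array([0.6492, 0.2688]), array([0.6378, 0.2785]))]
top [(array([250, 149], dtype=int32), array([0.6878, 0.1601]), array([0.6806, 0.159 ])), (array([266, 250], dtype=int32), array([0.4331, 0.1252]), array([0.4313, 0.1248])), (array([229, 255], dtype=int32), array([0.4232, 0.2151]), array([0.4216, 0.2128])), (array([214, 155], dtype=int32), array([0.6742, 0.2506]), array([0.6673, 0.2476]))]
```

Grip at (0.508,0.357), matching the 40 x 14 size, with yaw about -5°. Trough centre at (0.555,0.1875), yaw 8.0°; three views agree and the width of 96 matches. Now the grasp.

```bash
python3 -m jog '[[0,0,-0.019,0.0434,0.001,0,100],[0,0,0,0,0,0.045,100],[0,0,0,0,0,0.045,100],[0,0,0,0,0,0.0465,100],[0,0,0,0,0,0,100],[0,0,0,0,0,0,0],[0,0,0,0,0,0,0],[0,0,0,0,0,0,0],[0,0,0,0,0,0,0],[0,0,0,0,0,0,0]]' 80
python3 st.py
python3 -m jog '[[0,0,0,0,0,-0.03,0],[0,0,0,0,0,-0.04,0],[0,0,0,0,0,-0.04,0],[0,0,0,0,0,0,0]]'
python3 - <<'E'
from h import *
s=shot('scene');t=shot('top')
a=cv2.resize(s['pixels'][80:220,270:420],(400,373));b=cv2.resize(t['pixels'][150:300,130:290],(400,373))
cv2.imwrite('pics/g1.png',np.hstack([a,b])[:,:,::-1])
E
```

```text
time_s: 11.08
position: [0.5083, 0.3583, 0.0727]
tool_rot: [[0.086, 0.996, 0.002], [0.996, -0.086, 0.001], [0.001, 0.001, -1.0]]
ft_force: [-0.5, 0.0, 6.0]
grip_width: 0.0131
gripper_force: 78.7
t 11.1 p [0.5083 0.3583 0.0727] yaw_y -4.93 z [ 0.0015  0.0006 -1.    ] F [-0.5012  0.0224  6.0498] w 0.0131 78.7
time_s: 11.58
position: [0.5086, 0.3586, 0.1846]
tool_rot: [[0.086, 0.996, 0.005], [0.996, -0.086, 0.002], [0.003, 0.005, -1.0]]
ft_force: [0.1, 0.1, -2.7]
grip_width: 0.0129
gripper_force: 78.4
```

View pics/g1.png

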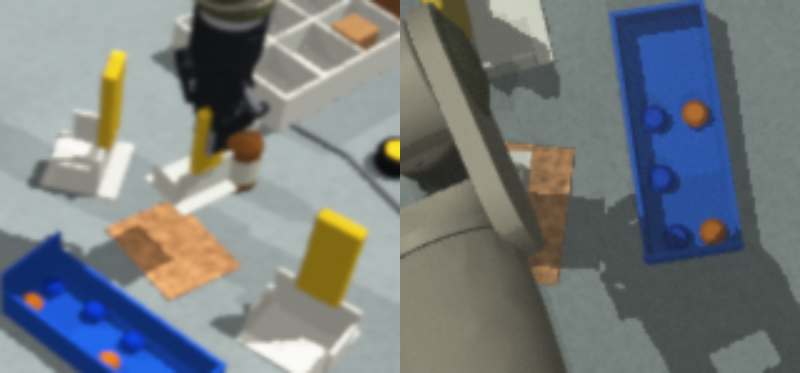

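The scoop is lifted cleanly (left crop, grip in the fingers at (205,140)). Now I carry it over the trough's bare end.

```bash
python3 -m jog '[[0,0,-0.113,0,0,0,0],[0,0,-0.1127,0,0,0,0],[0,0,0,-0.044,0,0,0],[0,0,0,-0.044,0.02,0,0],[0,0,0,-0.044,0.03,0,0],[0,0,0,-0.0438,0.035,0,0],[0,0,0,0,0.0362,0,0],[0,0,0,0,0,0.03,0],[0,0,0,0,0,0.028,0],[0,0,0,0,0,0,0]]'
python3 st.py 0.6531 0.2013 0.125
python3 - <<'E'
from h import *
w=shot('wrist');s=shot('scene');np.savez('w3.npz',**{k:np.array(v) for k,v in w.items()})
a=cv2.resize(s['pixels'][130:260,260:400],(380,353));b=cv2.resize(w['pixels'],(420,315));b=np.vstack([b,np.zeros((38,420,3),np.uint8)])
cv2.imwrite('pics/g2.png',np.hstack([a,b])[:,:,::-1])
E
```

```text
time_s: 12.92
position: [0.6505, 0.2006, 0.1196]
tool_rot: [[-0.139, 0.99, -0.008], [0.99, 0.139, -0.001], [0.0, -0.008, -1.0]]
ft_force: [0.5, -0.2, -1.0]
grip_width: 0.0133
gripper_force: 79.0
t 12.9 p [0.6505 0.2006 0.1196] yaw_y 7.99 z [-0.0084 -0.001  -1.    ] F [ 0.4988 -0.1755 -0.9802] w 0.0133 79.0
shift tool [ 0.0004  0.0026 -0.0054]
```

View pics/g2.png

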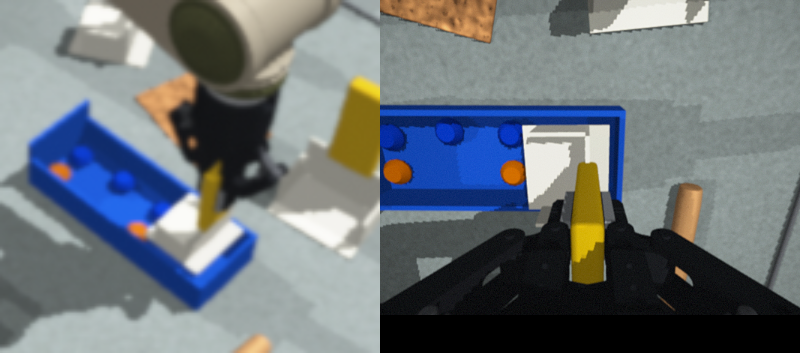

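```bash
python3 - <<'E'
from h import *
np.set_printoptions(precision=1,suppress=True)
d=dict(np.load('w3.npz'));o=observe();R=o['tool_rot'];p=o['position']
# scoop frame in tool: sx=+tool y, sy=tool x, sz=-tool z ; grip centre at tool origin, underside .0697 beyond
def sc(q,dy=0): q=np.array(q);return p+R@np.array([q[1]+dy,q[0]-.0265,.0697-q[2]])
for n,q in dict(noseFar=(-.028,.039,.0025),noseNear=(-.028,-.039,.0025),heelFar=(.045,.039,.0025),wallFrontFarTop=(-.016,.039,.032),wallRearFarTop=(.0265,.039,.032),rearTop=(.0265,.039,.045)).items(): print(n,proj(d,sc(q)))
c,s=np.cos(np.radians(8)),np.sin(np.radians(8))
def b(x,y,z): return [.5551+c*x-s*y,.1875+s*x+c*y,z]
for n,q in dict(pFar=(.1275,.048,.045),pNear=(.1275,-.048,.045),pFarIn=(.1225,.043,.045),farmidIn=(.06,.043,.045),farFloor=(.06,.043,.005)).items(): print(n,proj(d,b(*q)))
im=d['pixels'][130:300,150:350];cv2.imwrite('pics/g3.png',cv2.resize(im,None,fx=3.5,fy=3.5,interpolation=cv2.INTER_CUBIC)[:,:,::-1])
E
```

```text
noseFar [[192.6 164.9]]
noseNear [[200.9 278.3]]
heelFar [[310.9 165. ]]
wallFrontFarTop [[201.5 174.1]]
wallRearFarTop [[281.1 174.2]]
rearTop [[281.3 179.2]]
pFar [[326.9 147.7]]
pNear [[321.1 281.8]]
pFarIn [[318.8 155.5]]
farmidIn [[221.9 155.5]]
farFloor [[230.5 148.2]]
```

View pics/g3.png

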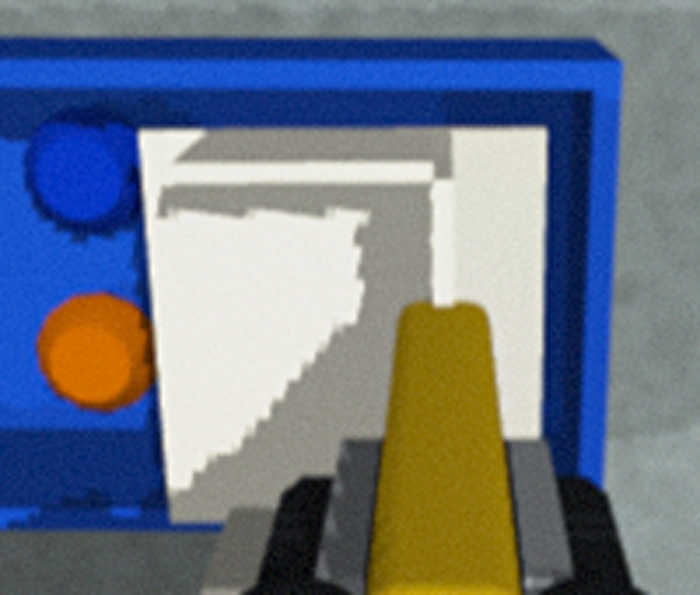

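The crop shows the scoop about 2 mm towards -x and 1 mm towards -y of the prediction, and the trough corner matches it. I correct and lower.

```bash
python3 -m jog '[[0,0,0,0.0014,0.004,0,0],[0,0,0,0,0,0.015,0],[0,0,0,0,0,0.015,0],[0,0,0,0,0,0.010,0],[0,0,0,0,0,0.003,0],[0,0,0,0,0,0,0]]'
python3 -m jog '[[0,0,0,0,0,0.002,0],[0,0,0,0,0,0,0]]'
```

```text
time_s: 13.78
position: [0.6561, 0.2028, 0.0808]
tool_rot: [[-0.139, 0.99, -0.0], [0.99, 0.139, 0.0], [0.0, -0.0, -1.0]]
ft_force: [0.2, 0.3, -1.5]
grip_width: 0.013
gripper_force: 79.1
time_s: 14.02
position: [0.6561, 0.2028, 0.079]
tool_rot: [[-0.139, 0.99, 0.0], [0.99, 0.139, 0.0], [0.0, 0.0, -1.0]]
ft_force: [-0.5, -0.9, -1.6]
grip_width: 0.0129
gripper_force: 79.2
```

```bash
python3 -m jog '[[0,0,0,0,0,0.003,0],[0,0,0,0,0,0.001,0],[0,0,0,0,0,0,0]]'
python3 -m jog '[[0,0,0,0,0,0.001,0],[0,0,0,0,0,0,0]]'
```

```text
time_s: 14.4
position: [0.6561, 0.2028, 0.0748]
tool_rot: [[-0.139, 0.99, -0.0], [0.99, 0.139, 0.0], [0.0, -0.0, -1.0]]
ft_force: [0.7, 0.5, -1.0]
grip_width: 0.0128
gripper_force: 79.4
time_s: 14.65
position: [0.6564, 0.2028, 0.0747]
tool_rot: [[-0.139, 0.99, 0.001], [0.99, 0.139, 0.0], [0.0, 0.001, -1.0]]
ft_force: [0.3, 0.1, 5.2]
grip_width: 0.0128
gripper_force: 80.1
```

```bash
python3 -m jog '[[0,0,0,0,-0.012,0,0],[0,0,0,0,-0.012,0,0],[0,0,0,0,-0.012,0,0],[0,0,0,0,-0.012,0,0],[0,0,0,0,-0.012,0,0],[0,0,0,0,-0.012,0,0],[0,0,0,0,-0.012,0,0],[0,0,0,0,-0.012,0,0]]'
python3 -m jog '[[0,0,0,0,-0.008,0,0],[0,0,0,0,-0.008,0,0],[0,0,0,0,-0.008,0,0],[0,0,0,0,0,0,0]]'
python3 - <<'E'
from h import *
w=shot('wrist');s=shot('scene')
a=cv2.resize(s['pixels'][130:260,260:400],(380,353));b=cv2.resize(w['pixels'],(420,315));b=np.vstack([b,np.zeros((38,420,3),np.uint8)])
cv2.imwrite('pics/g4.png',np.hstack([a,b])[:,:,::-1])
E
```

```text
time_s: 15.65
position: [0.5613, 0.1895, 0.0747]
tool_rot: [[-0.139, 0.99, 0.003], [0.99, 0.139, 0.0], [0.0, 0.003, -1.0]]
ft_force: [2.1, 0.5, 6.5]
grip_width: 0.0134
gripper_force: 80.1
time_s: 16.15
position: [0.5371, 0.1861, 0.0747]
tool_rot: [[-0.139, 0.99, 0.001], [0.99, 0.139, 0.0], [0.0, 0.001, -1.0]]
ft_force: [-1.9, 0.5, 6.5]
grip_width: 0.013
gripper_force: 80.5
```

View pics/g4.png

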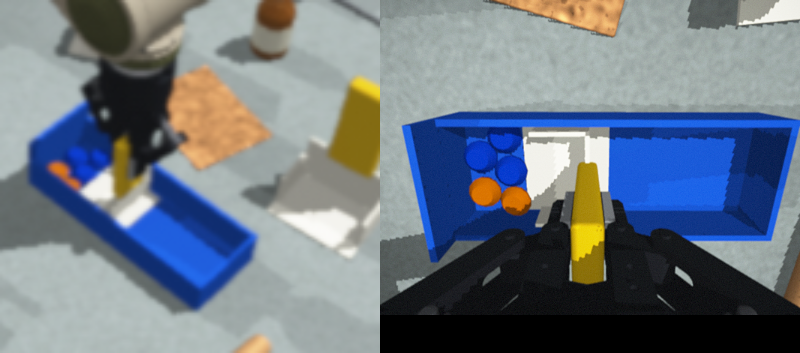

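The wrist view shows a row of three at the nose ((503,138), (511,170), (516,201)) and two more by the wall ((481,155), (484,192)). I push on slowly.

```bash
python3 -m jog '[[0,0,0,0,-0.005,0,0],[0,0,0,0,-0.005,0,0],[0,0,0,0,-0.005,0,0],[0,0,0,0,-0.005,0,0]]'
python3 -m jog '[[0,0,0,0,-0.005,0,0],[0,0,0,0,-0.005,0,0],[0,0,0,0,-0.005,0,0],[0,0,0,0,-0.005,0,0],[0,0,0,0,0,0,0]]'
cat > two.py <<'E'
import sys
from h import *
w=shot('wrist');s=shot('scene')
a=cv2.resize(s['pixels'][130:260,260:400],(380,353));b=cv2.resize(w['pixels'][100:330,0:340],(420,284));b=np.vstack([b,np.zeros((69,420,3),np.uint8)])
cv2.imwrite('pics/'+sys.argv[1],np.hstack([a,b])[:,:,::-1])
E
python3 two.py g5.png
```

```text
time_s: 16.75
position: [0.5181, 0.1834, 0.0747]
tool_rot: [[-0.139, 0.99, 0.003], [0.99, 0.139, 0.0], [0.0, 0.003, -1.0]]
ft_force: [1.9, 0.9, 6.0]
grip_width: 0.013
gripper_force: 80.4
time_s: 17.38
position: [0.4978, 0.1806, 0.0747]
tool_rot: [[-0.139, 0.99, 0.002], [0.99, 0.139, 0.0], [0.0, 0.002, -1.0]]
ft_force: [-1.5, -0.6, 8.5]
grip_width: 0.0133
gripper_force: 80.7
```

View pics/g5.png

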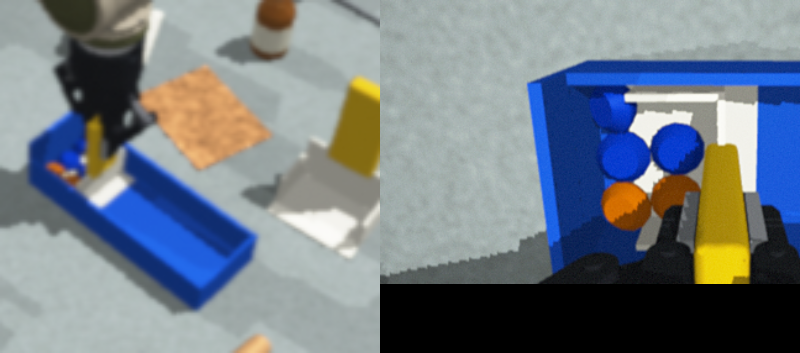

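Four nuggets are on the scoop floor; one blue one at (613,110) is in the corner ahead of the side wall. I push the last few millimetres and then tilt back.

```bash
python3 -m jog '[[0,0,0,0,-0.002,0,0],[0,0,0,0,-0.002,0,0],[0,0,0,0,0,0,0]]'
python3 -m jog '[[0,0,0,0,-0.002,0,0],[0,0,0,0,0,0,0]]'
```

```text
time_s: 17.85
position: [0.4944, 0.1801, 0.0747]
tool_rot: [[-0.139, 0.99, 0.003], [0.99, 0.139, 0.0], [-0.0, 0.003, -1.0]]
ft_force: [1.2, -0.0, 7.2]
grip_width: 0.013
gripper_force: 80.5
time_s: 18.1
position: [0.4924, 0.1797, 0.0747]
tool_rot: [[-0.139, 0.99, 0.003], [0.99, 0.139, 0.0], [-0.0, 0.003, -1.0]]
ft_force: [0.5, -0.5, 6.5]
grip_width: 0.0129
gripper_force: 80.5
```

```bash
python3 -m jog '[[0.07,0,0,0,0.0045,-0.0014,0],[0.07,0,0,0,0.0045,-0.0014,0],[0.07,0,0,0,0.0045,-0.0014,0],[0.07,0,0,0,0.0045,-0.0014,0],[0.07,0,0,0,0.0047,-0.0014,0],[0.07,0,0,0,0.0047,-0.0014,0],[0,0,0,0,0,0,0]]'
python3 -m jog '[[0,0,0,0,-0.004,-0.0092,0],[0,0,0,0,-0.004,-0.0092,0],[0,0,0,0,-0.004,-0.0092,0],[0,0,0,0,0,0,0]]'
python3 - <<'E'
from h import *
for n in('wrist','scene'):
    d=shot(n);h=cv2.cvtColor(d['pixels'],cv2.COLOR_RGB2HSV)
    m=cv2.inRange(h,(4,170,60),(16,255,255))
    for c in cv2.findContours(m,0,2)[0]:
        if cv2.contourArea(c)>25: print(n,cv2.contourArea(c),cv2.minEnclosingCircle(c))
E
python3 two.py g6.png; python3 st.py
```

```text
time_s: 18.98
position: [0.52, 0.1836, 0.0762]
tool_rot: [[-0.139, 0.904, -0.404], [0.99, 0.127, -0.057], [-0.0, -0.408, -0.913]]
ft_force: [0.4, 0.3, -3.6]
grip_width: 0.0128
gripper_force: 79.1
time_s: 19.48
position: [0.5202, 0.1838, 0.1085]
tool_rot: [[-0.139, 0.905, -0.402], [0.99, 0.127, -0.056], [-0.0, -0.405, -0.914]]
ft_force: [-1.4, -0.3, -3.2]
grip_width: 0.0131
gripper_force: 79.2
wrist 1595.0 ((226.0, 255.0), 36.40065002441406)
t 19.7 p [0.5197 0.1837 0.107 ] yaw_y 8.0 z [-0.4044 -0.0568 -0.9128] F [-0.4393  0.4462 -2.2159] w 0.013 79.2
```

View pics/g6.png

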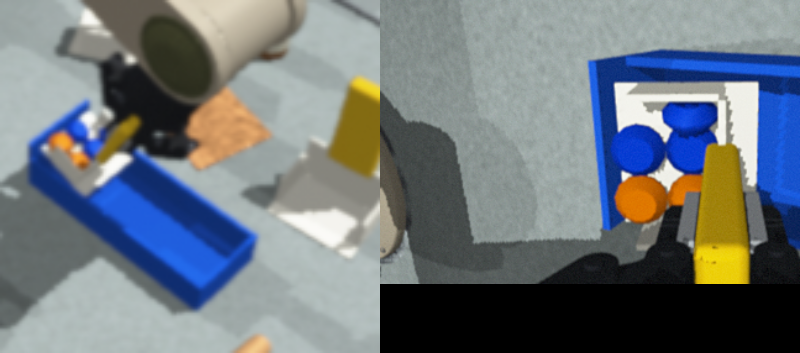

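All five nuggets sit in the tilted scoop: three blue and two amber, in the crop at (615–715, 80–220). I lift clear of the post and carry them to the tray.

```bash
python3 -m jog '[[0,0,0,0,-0.004,-0.0092,0],[0,0,0,0,-0.0081,-0.0183,0],[0,0,0,0,-0.0081,-0.0183,0],[0,0,0,0,-0.0081,-0.0183,0],[0,0,0,0,-0.0081,-0.0183,0],[0,0,0,0,-0.0081,-0.0183,0],[0,0,0,0,-0.004,-0.0092,0],[0,0,0,-0.01,0,0,0],[0,0,0,-0.02,0.0034,-0.0015,0],[0,0,0,-0.03,0.0034,-0.0015,0]]'
python3 -m jog '[[0,0,0,-0.035,0.0034,-0.0015,0],[0,0,0,-0.035,0.0034,-0.0015,0],[0,0,0,-0.035,0.0034,-0.0015,0],[0,0,0,-0.035,0.0034,-0.0015,0],[0,0,0,-0.035,0.0034,-0.0015,0],[0,0,0,-0.035,0.0034,-0.0015,0],[0,0,0,-0.018,0,0,0],[0,0,0,-0.009,0,0,0],[0,0,0,0,0,0,0]]'
python3 st.py 0.5908 -0.1062 0.1556
python3 - <<'E'
from h import *
w=shot('wrist');h=cv2.cvtColor(w['pixels'],cv2.COLOR_RGB2HSV)
for n,lo,hi in(('amber',(4,170,60),(16,255,255)),('blue',(105,150,40),(125,255,255)),('yel',(20,150,80),(33,255,255))):
    for c in cv2.findContours(cv2.inRange(h,lo,hi),0,2)[0]:
        if cv2.contourArea(c)>60: print(n,cv2.contourArea(c),cv2.boundingRect(c))
E
```

```text
time_s: 20.92
position: [0.5363, 0.1239, 0.2266]
tool_rot: [[-0.14, 0.904, -0.405], [0.99, 0.127, -0.057], [0.0, -0.409, -0.912]]
ft_force: [-0.1, -0.7, -3.5]
grip_width: 0.0134
gripper_force: 79.1
time_s: 22.05
position: [0.591, -0.1062, 0.2272]
tool_rot: [[-0.139, 0.904, -0.404], [0.99, 0.127, -0.056], [0.0, -0.408, -0.913]]
ft_force: [-0.3, 0.6, -3.3]
grip_width: 0.013
gripper_force: 79.1
t 22.1 p [ 0.591  -0.1062  0.2272] yaw_y 8.0 z [-0.4042 -0.0563 -0.9129] F [-0.2948  0.5517 -3.3404] w 0.013 79.1
shift tool [-0.      0.029   0.0654]
amber 1599.0 (190, 243, 71, 40)
blue 3269.5 (187, 183, 86, 59)
yel 6016.0 (254, 216, 46, 163)
yel 705.0 (279, 91, 36, 24)
```

```bash
python3 -m jog '[[0,0,0,0,0.0097,0.0218,0],[0,0,0,0,0.0097,0.0218,0],[0,0,0,0,0.0097,0.0218,0],[-0.104,0,0,0,-0.0075,-0.0055,0],[-0.104,0,0,0,-0.0075,-0.0055,0],[-0.104,0,0,0,-0.0075,-0.0055,0],[-0.104,0,0,0,-0.0075,-0.0055,0],[-0.104,0,0,0,-0.0075,-0.0055,0],[0,0,0,0,0,0,0]]'
python3 - <<'E'
from h import *
np.set_printoptions(precision=4,suppress=True)
o=observe();R=o['tool_rot'];print(o['position'],'nose',o['position']+R@[0,-.0565,.0697],'pitch',-np.arcsin(R[2,1]))
E
```

```text
time_s: 23.22
position: [0.5596, -0.1096, 0.1911]
tool_rot: [[-0.139, 0.985, 0.098], [0.99, 0.139, 0.014], [-0.0, 0.099, -0.995]]
ft_force: [-0.7, -0.3, -4.2]
grip_width: 0.0129
gripper_force: 79.3
[ 0.5596 -0.1096  0.1911] nose [ 0.5108 -0.1165  0.1161] pitch -0.09959413434500226
```

```bash
python3 -m jog '[[-0.05,0,0,0,-0.0056,0.0121,0],[-0.05,0,0,0,-0.0056,0.0121,0],[-0.05,0,0,0,-0.0063,0.008,0],[-0.05,0,0,0,-0.0063,0.008,0],[-0.05,0,0,0,-0.0036,-0.0027,0],[-0.05,0,0,0,-0.0036,-0.0027,0],[-0.05,0,0,0,-0.0036,-0.0027,0],[-0.1,0,0,0,-0.0072,-0.0053,0],[-0.1,0,0,0,-0.0072,-0.0053,0],[-0.1,0,0,0,-0.0072,-0.0053,0]]'
python3 -m jog '[[-0.1,0,0,0,-0.0072,-0.0053,0],[-0.1,0,0,0,-0.0072,-0.0053,0],[0,0,0,0,0,0,0],[0,0,0,0,0,0,0],[0,0,0,0,0,0,0]]'
cat > nug.py <<'E'
from h import *
np.set_printoptions(precision=3,suppress=True)
def nug(names=('top','scene','wrist')):
    a=np.radians(6.4);K=np.array([[np.cos(a),np.sin(a)],[-np.sin(a),np.cos(a)]])
    for n in names:
        d=shot(n);h=cv2.cvtColor(d['pixels'],cv2.COLOR_RGB2HSV)
        for col,lo,hi in(('amber',(4,170,60),(16,255,255)),('blue',(105,150,40),(125,255,255))):
            for c in cv2.findContours(cv2.inRange(h,lo,hi),0,2)[0]:
                A=cv2.contourArea(c)
                if A>12:
                    u,v=cv2.minEnclosingCircle(c)[0];p=onplane(d,u,v,.037)
                    k=K@(p[:2]-[.497,-.122]) 
                    if abs(k).max()<.25: print(n,col,A,cv2.boundingRect(c),'world',p[:2],'tray',k)
if __name__=='__main__': nug()
E
python3 nug.py; python3 st.py
```

```text
time_s: 24.48
position: [0.5064, -0.1172, 0.1527]
tool_rot: [[-0.144, 0.727, 0.672], [0.99, 0.105, 0.098], [0.001, 0.679, -0.734]]
ft_force: [0.6, 0.3, -3.0]
grip_width: 0.0131
gripper_force: 79.5
time_s: 25.1
position: [0.4899, -0.1195, 0.15]
tool_rot: [[-0.144, 0.591, 0.794], [0.99, 0.084, 0.117], [0.003, 0.803, -0.597]]
ft_force: [-0.5, -0.1, -1.6]
grip_width: 0.0132
gripper_force: 79.5
top blue 95.0 (357, 229, 14, 17) world [ 0.46  -0.114] tray [-0.036  0.012]
scene amber 36.0 (197, 248, 8, 8) world [ 0.5   -0.159] tray [-0.001 -0.037]
scene amber 32.5 (191, 240, 8, 7) world [ 0.464 -0.157] tray [-0.036 -0.031]
scene blue 28.5 (221, 239, 8, 7) world [ 0.513 -0.091] tray [0.019 0.029]
wrist amber 1407.0 (78, 269, 44, 44) world [ 0.463 -0.159] tray [-0.038 -0.033]
wrist amber 990.0 (130, 260, 37, 38) world [ 0.497 -0.161] tray [-0.004 -0.038]
wrist blue 2577.5 (63, 192, 66, 73) world [ 0.46  -0.117] tray [-0.036  0.01 ]
wrist blue 997.0 (148, 165, 35, 39) world [ 0.509 -0.094] tray [0.016 0.026]
t 25.2 p [ 0.4895 -0.1194  0.1498] yaw_y 8.02 z [ 0.7941  0.1169 -0.5965] F [ 0.02   -0.134  -2.8712] w 0.013 79.5
```

All five are in the tray: two amber, one single blue, and a merged blue blob of double area, all within ±40 mm of its centre. Now I raise, level and carry the scoop back to the mat.

```bash
python3 -m jog '[[0,0,0,0,0.032,-0.024,0],[0,0,0,0,0.032,-0.024,0],[0,0,0,0,0.032,-0.024,0],[0.155,0,0,0,0,0,0],[0.155,0,0,0,0,0,0],[0.155,0,0,0,0,0,0],[0.155,0,0,0,0,0,0],[0.155,0,0,0,0,0,0],[0.155,0,0,0,0,0,0],[0,0,0,0,0,0,0]]'>/dev/null
python3 st.py 0.5083 0.3583 0.16; python3 nug.py | head -3
```

```text
t 26.5 p [ 0.4899 -0.1193  0.2688] yaw_y 8.35 z [ 0.0078  0.006  -1.    ] F [ 0.1953  0.168  -2.4488] w 0.0133 79.8
shift tool [0.4693 0.0866 0.1117]
top blue 57.0 (349, 212, 10, 10) world [ 0.511 -0.094] tray [0.017 0.026]
scene amber 38.5 (197, 248, 8, 8) world [ 0.5  -0.16] tray [-0.001 -0.038]
scene amber 37.0 (191, 240, 9, 7) world [ 0.465 -0.156] tray [-0.035 -0.03 ]
```

```bash
python3 -m jog '[[0.009,-0.006,0.1159,0,0,0,0],[0,0,0.1159,0,0,0,0],[0,0,0,0,0,0,0]]'>/dev/null; python3 st.py 0.5083 0.3583 0.13
```

```text
t 27.0 p [ 0.4881 -0.12    0.2696] yaw_y -5.01 z [ 0.001 -0.001 -1.   ] F [ 0.5915 -0.1372 -2.6876] w 0.0133 79.9
shift tool [ 0.4783 -0.0218  0.1391]
```

```bash
python3 -m jog '[[0,0,0,0.048,-0.002,0,0],[0,0,0,0.048,-0.002,0,0],[0,0,0,0.048,-0.002,0,0],[0,0,0,0.048,-0.002,0,0],[0,0,0,0.048,-0.002,0,0],[0,0,0,0.048,-0.002,0,0],[0,0,0,0.048,-0.002,0,0],[0,0,0,0.048,-0.002,0,0],[0,0,0,0.048,-0.002,0,0],[0,0,0,0.046,-0.004,0,0]]'>/dev/null
python3 -m jog '[[0,0,0,0,0,0.045,0],[0,0,0,0,0,0.047,0],[0,0,0,0,0,0.047,0],[0,0,0,0,0,0.04,0],[0,0,0,0,0,0.012,0],[0,0,0,0,0,0,0]]'; python3 st.py 0.5083 0.3583 0.0727
```

```text
time_s: 29.02
position: [0.5088, 0.3579, 0.0783]
tool_rot: [[0.087, 0.996, -0.0], [0.996, -0.087, -0.001], [-0.001, -0.0, -1.0]]
ft_force: [0.6, 0.2, -1.3]
grip_width: 0.0129
gripper_force: 79.7
t 29.0 p [0.5088 0.3579 0.0783] yaw_y -4.98 z [-0.0001 -0.0008 -1.    ] F [ 0.6411  0.1772 -1.3425] w 0.0129 79.7
shift tool [ 0.0003 -0.0006  0.0056]
```

```bash
python3 -m jog '[[0,0,0,0,0,0.004,0],[0,0,0,0,0,0.0015,0],[0,0,0,0,0,0,0],[0,0,0,0,0,0,0]]'; python3 -m jog '[[0,0,0,0,0,0,20],[0,0,0,0,0,0,50],[0,0,0,0,0,0,100],[0,0,0,0,0,0,100],[0,0,0,0,0,-0.05,100],[0,0,0,0,0,-0.05,100],[0,0,0,0,0,-0.04,100],[0,0,0,-0.041,-0.002,0,100],[0,0,0,0,0,0,100]]' 30
python3 - <<'E'
from h import *
np.set_printoptions(precision=4,suppress=True)
d=shot('wrist');h=cv2.cvtColor(d['pixels'],cv2.COLOR_RGB2HSV)
m=cv2.inRange(h,(20,140,60),(33,255,255));k=np.zeros_like(m);k[90:210,240:320]=255
c=max(cv2.findContours(m&k,0,2)[0],key=cv2.contourArea);r=cv2.minAreaRect(c);print(r)
for p in cv2.boxPoints(r): print(onplane(d,*p,.128))
E
```

```text
time_s: 29.52
position: [0.5087, 0.3581, 0.0727]
tool_rot: [[0.087, 0.996, 0.0], [0.996, -0.087, -0.001], [-0.001, 0.0, -1.0]]
ft_force: [-0.9, -0.3, 1.1]
grip_width: 0.0129
gripper_force: 80.2
time_s: 30.65
position: [0.5029, 0.3159, 0.2129]
tool_rot: [[0.089, 0.996, -0.0], [0.996, -0.089, -0.001], [-0.001, 0.0, -1.0]]
ft_force: [-0.4, 0.3, -0.6]
grip_width: 0.0854
gripper_force: 0.0Traceback (most recent call last):
  File "<stdin>", line 5, in <module>
ValueError: max() iterable argument is empty
```

```bash
python3 - <<'E'
from h import *
np.set_printoptions(precision=4,suppress=True)
for n in('wrist','scene','top'):
    d=shot(n);h=cv2.cvtColor(d['pixels'],cv2.COLOR_RGB2HSV)
    for c in cv2.findContours(cv2.inRange(h,(18,140,50),(34,255,255)),0,2)[0]:
        if cv2.contourArea(c)>25:
            r=cv2.minAreaRect(c);print(n,cv2.contourArea(c),np.array(r[0]),np.array(r[1]),r[2],[onplane(d,*p,.128)[:2] for p in cv2.boxPoints(r)])
cv2.imwrite('pics/w9.png',shot('wrist')['pixels'][:,:,::-1])
E
```

```text
wrist 2282.5 [360.0147 236.6911] [82.4908 41.8457] 59.03623962402344 [array([0.5344, 0.3159]), array([0.56  , 0.3294]), array([0.5904, 0.2724]), array([0.5636, 0.2568])]
wrist 4849.5 [ 44.  145.5] [81. 88.] 90.0 [array([0.3316, 0.4068]), array([0.3882, 0.4018]), array([0.3747, 0.3492]), array([0.3139, 0.3546])]
wrist 4306.5 [501.839  75.824] [ 45.6292 128.2715] 76.60750579833984 [array([0.6099, 0.4039]), array([0.6853, 0.4141]), array([0.696 , 0.3876]), array([0.6181, 0.3763])]
scene 1904.5 [ 28.702  343.9728] [40.9922 54.3913] 60.524105072021484 [array([ 0.4812, -0.6309]), array([ 0.4816, -0.5335]), array([ 0.5869, -0.5253]), array([ 0.5823, -0.6179])]
scene 50.5 [242.25 232.25] [10.6066  5.6569] 45.0 [array([ 0.5591, -0.0712]), array([ 0.555, -0.056]), array([ 0.5861, -0.054 ]), array([ 0.59 , -0.069])]
scene 224.0 [337.4324 180.4054] [12.8231 24.6598] 9.462321281433105 [array([0.6064, 0.2065]), array([0.5439, 0.2789]), array([0.5727, 0.3026]), array([0.6336, 0.2293])]
scene 524.0 [393.3978 176.281 ] [18.7104 32.8928] 19.98310661315918 [array([0.6838, 0.3254]), array([0.619 , 0.442
[... 452 characters left out ...]
42]), array([ 0.3876, -0.5413]), array([ 0.389 , -0.4863])]
top 59.0 [331.96 213.22] [10.3238  7.2125] 81.8698959350586 [array([ 0.5184, -0.0196]), array([ 0.5203, -0.0362]), array([ 0.4966, -0.0385]), array([ 0.4946, -0.022 ])]
top 152.0 [ 35. 209.] [14. 14.] 90.0 [array([0.55  , 0.6645]), array([0.5493, 0.6328]), array([0.5169, 0.631 ]), array([0.5177, 0.6625])]
top 148.5 [200.061  193.9512] [19.1047 10.9327] 6.340191841125488 [array([0.5498, 0.296 ]), array([0.5752, 0.2933]), array([0.5693, 0.2497]), array([0.5439, 0.2525])]
top 166.5 [141.7885 143.9423] [24.5145  9.4136] 78.69007110595703 [array([0.709 , 0.4258]), array([0.7131, 0.4044]), array([0.6545, 0.392 ]), array([0.6506, 0.4133])]
```

The scoop is no longer where I set it down; it may have been knocked. I use the last view on a composite.

```bash
python3 - <<'E'
from h import *
w=shot('wrist')['pixels'];s=shot('scene')['pixels'];t=shot('top')['pixels']
a=cv2.resize(w[120:340,180:480],(480,352));b=cv2.resize(s[110:240,270:400],(320,320),interpolation=2);c=cv2.resize(t[150:270,140:280],(320,274),interpolation=2)
o=np.zeros((600,800,3),np.uint8);o[:352,:480]=a;o[:320,480:]=b;o[322:596,480:]=c
cv2.imwrite('pics/last.png',o[:,:,::-1])
np.savez('w9.npz',px=w)
E
```

```text
(no output)
```

View pics/last.png

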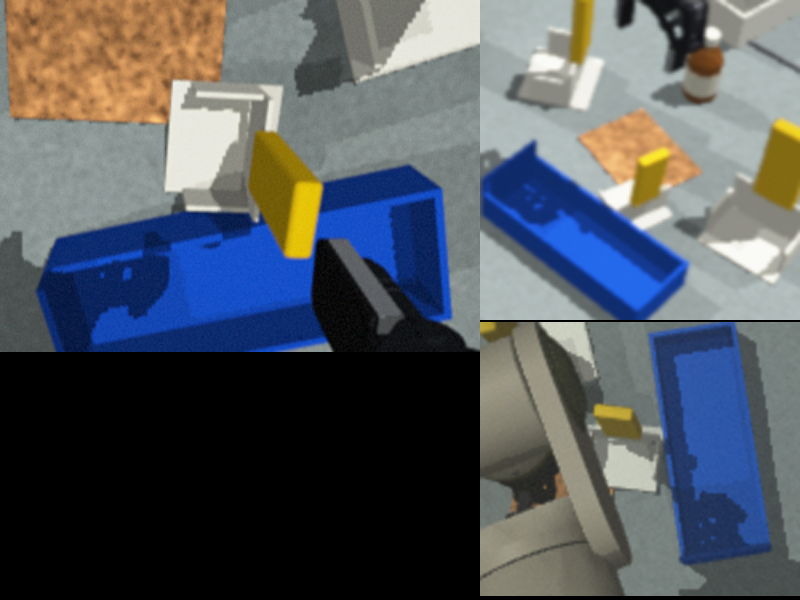

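The picture shows the scoop upright on the bench between mat and trough. In the wrist crop its grip's bright top face is about (303,220), the nose points -x, and one side wall is near the trough. I measure its top face and regrasp.

```bash
python3 - <<'E'
from h import *
np.set_printoptions(precision=4,suppress=True)
d=shot('wrist');h=cv2.cvtColor(d['pixels'],cv2.COLOR_RGB2HSV)
k=np.zeros(h.shape[:2],np.uint8);k[190:300,320:400]=255
V=h[...,2];m0=cv2.inRange(h,(18,140,50),(34,255,255))&k;print(np.percentile(V[m0>0],[5,25,50,75,95]))
for th in (195,210):
    c=max(cv2.findContours(cv2.inRange(h,(18,140,th),(34,255,255))&k,0,2)[0],key=cv2.contourArea);r=cv2.minAreaRect(c);print(th,cv2.contourArea(c),r)
    q=cv2.approxPolyDP(c,4,True)[:,0];print([(p,onplane(d,*map(float,p),.125)[:2]) for p in q])
    P=np.array([onplane(d,*p,.125)[:2] for p in cv2.boxPoints(r)]);print(P,P.mean(0),np.linalg.norm(P-np.roll(P,1,0),axis=1))
# base-floor corners of scoop (white) in wrist composite -> world at z=.0025
for n,u,v in(('noseFar',173,81),('noseNear',165,190),('heelFar',283,88)): print(n,onplane(d,180+u*.625,120+v*.625,.0025)[:2])
E
```

```text
[112. 116. 137. 219. 231.]
195 663.5 ((369.8067626953125, 256.3905334472656), (15.648245811462402, 47.412620544433594), 8.972626686096191)
[(array([380, 234], dtype=int32), array([0.5768, 0.2957])), (array([366, 234], dtype=int32), array([0.5666, 0.2966])), (array([361, 279], dtype=int32), array([0.5625, 0.26  ])), (array([373, 279], dtype=int32), array([0.5716, 0.2592]))]
[[0.5605 0.2606]
 [0.5665 0.2983]
 [0.5777 0.2954]
 [0.5723 0.2574]] [0.5692 0.278 ] [0.0122 0.0382 0.0116 0.0384]
210 614.5 ((369.845947265625, 256.4756774902344), (14.712469100952148, 47.25666046142578), 8.972626686096191)
[(array([379, 234], dtype=int32), array([0.5761, 0.2957])), (array([366, 235], dtype=int32), array([0.5666, 0.2958])), (array([361, 279], dtype=int32), array([0.5625, 0.26  ])), (array([373, 278], dtype=int32), array([0.5716, 0.2601]))]
[[0.5609 0.2605]
 [0.5668 0.2981]
 [0.5774 0.2954]
 [0.5719 0.2575]] [0.5693 0.2779] [0.0114 0.0381 0.0109 0.0383]
noseFar [0.5158 0.3254]
noseNear [0.5042 0.2487]
heelFar [0.5881 0.3143]
```

Grip at (0.568,0.278), yaw -8.5°. The nose corner overlies the mat edge, hence a slight back tilt; the floor dimensions (78 x 73) check. Regrasping.

```bash
python3 -m jog '[[0,0,0.061,0,0,0,100],[0,0,0,-0.014,0.035,0,100],[0,0,0,-0.014,0.0345,0,100],[0,0,0,0,0,0.045,100],[0,0,0,0,0,0.045,100],[0,0,0,0,0,0.04,100],[0,0,0,0,0,0.009,100],[0,0,0,0,0,0,100]]'
python3 -m jog '[[0,0,0,0,0,0,0],[0,0,0,0,0,0,0],[0,0,0,0,0,0,0],[0,0,0,0,0,0,0],[0,0,0,0,0,0,0]]' 60
python3 -m jog '[[0,0,0,0,0,-0.02,0],[0,0,0,0,0,-0.03,0],[0,0,0,0,0,-0.03,0],[0,0,0,0,0,0,0]]' 80
python3 st.py
```

```text
time_s: 32.1
position: [0.5679, 0.2796, 0.074]
tool_rot: [[0.148, 0.989, 0.0], [0.989, -0.148, -0.001], [-0.001, 0.0, -1.0]]
ft_force: [-0.2, -0.8, 1.3]
grip_width: 0.0856
gripper_force: 0.0
time_s: 32.72
position: [0.5678, 0.2796, 0.0745]
tool_rot: [[0.148, 0.989, 0.001], [0.989, -0.148, -0.0], [-0.0, 0.001, -1.0]]
ft_force: [-2.4, -0.6, 8.3]
grip_width: 0.0132
gripper_force: 58.6
time_s: 33.22
position: [0.5683, 0.2797, 0.1551]
tool_rot: [[0.148, 0.989, 0.004], [0.989, -0.148, -0.0], [0.0, 0.003, -1.0]]
ft_force: [0.5, -0.0, -2.1]
grip_width: 0.0131
gripper_force: 78.4
t 33.2 p [0.5683 0.2797 0.1551] yaw_y -8.51 z [ 0.0035 -0.     -1.    ] F [ 0.5456 -0.0376 -2.0611] w 0.0131 78.4
```

```bash
python3 -m jog '[[0,0,-0.037,0,0,0,0],[0,0,0,0.0354,-0.034,0,0],[0,0,0,0.0354,-0.034,0,0],[0,0,0,0,0,0.035,0],[0,0,0,0,0,0.034,0],[0,0,0,0,0,0.006,0],[0,0,0,0,0,0,0]]'; python3 -m jog '[[0,0,0,0,0,0.002,0],[0,0,0,0,0,0,0],[0,0,0,0,0,0,0]]';python3 -m jog '[[0,0,0,0,0,0.0015,0],[0,0,0,0,0,0,0],[0,0,0,0,0,0,0]]'
```

```text
time_s: 34.1
position: [0.5077, 0.3571, 0.0778]
tool_rot: [[0.111, 0.994, -0.002], [0.994, -0.111, -0.002], [-0.002, -0.001, -1.0]]
ft_force: [-0.2, -0.3, -1.6]
grip_width: 0.0133
gripper_force: 78.4
time_s: 34.48
position: [0.5079, 0.3573, 0.0765]
tool_rot: [[0.111, 0.994, -0.0], [0.994, -0.111, -0.001], [-0.001, -0.0, -1.0]]
ft_force: [0.3, 0.1, -1.6]
grip_width: 0.0131
gripper_force: 78.4
time_s: 34.85
position: [0.5081, 0.3575, 0.0759]
tool_rot: [[0.111, 0.994, 0.001], [0.994, -0.111, -0.001], [-0.0, 0.001, -1.0]]
ft_force: [-2.0, -0.6, 5.5]
grip_width: 0.0134
gripper_force: 79.6
```

Contact. I release, retreat straight up and check.

```bash
python3 -m jog '[[0,0,0,0,0,0,10],[0,0,0,0,0,0,25],[0,0,0,0,0,0,60],[0,0,0,0,0,0,100],[0,0,0,0,0,0,100],[0,0,0,0,0,-0.05,100],[0,0,0,0,0,-0.05,100],[0,0,0,0,0,-0.035,100],[0,0,0,-0.041,0,0,100],[0,0,0,0,0,0,100]]' 30
cat > sc.py <<'E'
from h import *
np.set_printoptions(precision=4,suppress=True)
for n in('wrist','scene','top'):
    d=shot(n);h=cv2.cvtColor(d['pixels'],cv2.COLOR_RGB2HSV)
    for c in cv2.findContours(cv2.inRange(h,(18,140,50),(34,255,255)),0,2)[0]:
        if 50<cv2.contourArea(c):
            r=cv2.minAreaRect(c);P=np.array([onplane(d,*p,.128)[:2] for p in cv2.boxPoints(r)])
            if np.linalg.norm(P.mean(0)-[.52,.33])<.12: print(n,cv2.contourArea(c),np.array(r[0]),np.array(r[1]),r[2],P.mean(0),np.linalg.norm(P-np.roll(P,1,0),axis=1))
E
python3 sc.py; python3 nug.py
```

```text
time_s: 36.1
position: [0.5033, 0.3151, 0.2104]
tool_rot: [[0.113, 0.994, -0.0], [0.994, -0.113, -0.001], [-0.001, 0.0, -1.0]]
ft_force: [0.6, 0.4, 0.3]
grip_width: 0.0855
gripper_force: 0.0
wrist 1151.0 [277.5 150. ] [19. 64.] -0.0 [0.509  0.3599] [0.013  0.0422 0.0123 0.0422]
scene 198.5 [343.2942 158.3235] [10.9141 25.2237] 14.03624439239502 [0.5343 0.3291] [0.0317 0.1077 0.0336 0.107 ]
top amber 47.0 (377, 231, 9, 8) world [ 0.466 -0.159] tray [-0.035 -0.033]
top amber 48.5 (377, 217, 9, 9) world [ 0.498 -0.161] tray [-0.003 -0.039]
top blue 114.0 (357, 229, 17, 17) world [ 0.46  -0.119] tray [-0.037  0.007]
top blue 58.0 (349, 212, 10, 10) world [ 0.511 -0.094] tray [0.017 0.026]
scene amber 38.5 (197, 248, 8, 8) world [ 0.5  -0.16] tray [-0.001 -0.038]
scene amber 36.0 (191, 240, 9, 7) world [ 0.465 -0.156] tray [-0.035 -0.03 ]
scene blue 37.5 (220, 239, 9, 7) world [ 0.514 -0.092] tray [0.02  0.028]
scene blue 80.5 (202, 227, 10, 16) world [ 0.462 -0.117] tray [-0.035  0.009]
```

The scoop is back upright on the mat, its grip top again at (0.509,0.360) with the same size as at the start. All nuggets are in the tray. Next the post.

```bash
python3 -m jog '[[0,0,-0.1112,0,0,0,60],[0,0,-0.1113,0,0,0,60],[0,0,0,-0.05,-0.009,0,60],[0,0,0,-0.052,-0.009,0,60],[0,0,0,-0.052,-0.009,0,60],[0,0,0,-0.052,-0.009,0,60],[0,0,0,-0.052,-0.009,0,60],[0,0,0,-0.0498,-0.0085,0,60],[0,0,0,0,0,0,60]]' >/dev/null; python3 st.py 0.4842 0.0033 0.05
```

```text
t 37.5 p [0.4845 0.0025 0.2101] yaw_y 6.14 z [-0.0006 -0.0014 -1.    ] F [ 0.4918  0.9424 -0.0708] w 0.0512 0.0
shift tool [ 0.001  -0.0001  0.1601]
```

```bash
python3 -m jog '[[0,0,-0.004,0.001,0,0.05,60],[0,0,0,0,0,0.05,60],[0,0,0,0,0,0.045,60],[0,0,0,0,0,0.015,60],[0,0,0,0,0,0,0],[0,0,0,0,0,0,0],[0,0,0,0,0,0,0],[0,0,0,0,0,0,0]]' 30
python3 -m jog '[[0,0,0,-0.008,0,0,0],[0,0,0,-0.012,0,0,0],[0,0,0,-0.014,0,0,0],[0,0,0,-0.016,0,0,0],[0,0,0,-0.016,0,0,0],[0,0,0,-0.016,0,0,0],[0,0,0,-0.016,0,0,0],[0,0,0,-0.016,0,0,0],[0,0,0,-0.012,0,0,0],[0,0,0,-0.008,0,0,0]]'
python3 -m jog '[[0,0,0,-0.004,0,0,0],[0,0,0,-0.003,0,0,0],[0,0,0,0,0,0,0]]'
python3 -m jog '[[0,0,0,-0.003,0,0,0],[0,0,0,0,0,0,0]]'
```

```text
time_s: 38.52
position: [0.4839, 0.006, 0.0509]
tool_rot: [[-0.115, 0.993, -0.0], [0.993, 0.115, -0.001], [-0.001, -0.0, -1.0]]
ft_force: [-4.8, 1.7, 6.4]
grip_width: 0.0155
gripper_force: 30.4
time_s: 39.78
position: [0.4975, -0.1276, 0.0509]
tool_rot: [[-0.115, 0.993, -0.005], [0.993, 0.115, -0.001], [-0.0, -0.005, -1.0]]
ft_force: [-14.3, 0.7, 11.3]
grip_width: 0.0157
gripper_force: 31.4
time_s: 40.15
position: [0.498, -0.1331, 0.0508]
tool_rot: [[-0.114, 0.993, -0.005], [0.993, 0.114, 0.001], [0.002, -0.005, -1.0]]
ft_force: [-13.1, 5.9, 12.1]
grip_width: 0.0155
gripper_force: 31.7
time_s: 40.4
position: [0.4979, -0.1333, 0.0507]
tool_rot: [[-0.114, 0.993, -0.006], [0.993, 0.114, 0.006], [0.007, -0.006, -1.0]]
ft_force: [-12.0, 20.8, 16.3]
grip_width: 0.0155
gripper_force: 32.5
```

The tray is home: it travelled 0.140 m and then the stop force rose. Now I release it, go to the knob, cage it and swing back.

```bash
python3 -m jog '[[0,0,0,0,0,0,40],[0,0,0,0,0,0,60],[0,0,0,0,0,-0.045,60],[0,0,0,0,0,-0.045,45],[0,0,0,0.012,0.048,0,45],[0,0,0,0.012,0.048,0,45],[0,0,0,0.012,0.048,0,45],[0,0,0,0,0,0,45]]' 20 >/dev/null; python3 st.py 0.641 -0.111 0.05
```

```text
t 41.4 p [ 0.6418 -0.0841  0.1394] yaw_y 6.7 z [ 0.0007 -0.0015 -1.    ] F [-0.6919 -0.8284  0.118 ] w 0.0384 0.0
shift tool [-0.0265 -0.004   0.0894]
```

```bash
python3 -m jog '[[0,0,0,-0.0265,-0.004,0,45],[0,0,0,0,0,0.03,45],[0,0,0,0,0,0.03,45],[0,0,0,0,0,0.029,45],[0,0,0,0,0,0,45]]'
python3 -m jog '[[0,0,0,0,0,0,30],[0,0,0,0,0,0,30],[0,0,0,0.0088,-0.0073,0,30],[0,0,0,0.0096,-0.0124,0,30],[0,0,0,0.006,-0.0145,0,30],[0,0,0,0.002,-0.0155,0,30],[0,0,0,-0.002,-0.0155,0,30],[0,0,0,-0.006,-0.0145,0,30],[0,0,0,-0.002,-0.0035,0,30],[0,0,0,0,0,0,30]]'
python3 -m jog '[[0,0,0,-0.001,-0.002,0,30],[0,0,0,0,0,0,30]]'
```

```text
time_s: 42.02
position: [0.6372, -0.1121, 0.0495]
tool_rot: [[-0.114, 0.993, -0.004], [0.993, 0.114, 0.0], [0.001, -0.004, -1.0]]
ft_force: [0.2, 0.3, 0.1]
grip_width: 0.0382
gripper_force: 0.0
time_s: 43.28
position: [0.5562, -0.1042, 0.0522]
tool_rot: [[-0.114, 0.993, 0.006], [0.993, 0.114, 0.0], [-0.001, 0.006, -1.0]]
ft_force: [12.4, 10.3, -0.9]
grip_width: 0.0257
gripper_force: 6.6
time_s: 43.52
position: [0.5559, -0.1044, 0.0522]
tool_rot: [[-0.114, 0.993, 0.01], [0.993, 0.114, 0.001], [0.0, 0.01, -1.0]]
ft_force: [21.1, 16.6, -3.9]
grip_width: 0.0252
gripper_force: 11.2
```

The lever is against its locked stop. I back off, rise and move the arm away, then compare with the first picture.

```bash
python3 -m jog '[[0,0,0,0.002,0.004,0,45],[0,0,0,0,0,0,45],[0,0,0,0,0,-0.05,45],[0,0,0,0,0,-0.05,45],[0,0,0,0,0,-0.05,45],[0,0,0,-0.045,-0.045,0,45],[0,0,0,-0.045,-0.045,0,45],[0,0,0,-0.045,-0.045,0,45],[0,0,0,-0.045,-0.045,0,45],[0,0,0,-0.045,-0.03,0,45]]'
python3 -m jog '[[0,0,0,-0.045,-0.03,0,45],[0,0,0,-0.045,-0.03,0,45],[0,0,0,-0.045,-0.03,0,45],[0,0,0,-0.045,0,0,45],[0,0,0,0,0,0,45]]'
python3 - <<'E'
from h import *
np.set_printoptions(precision=4,suppress=True)
for n in('top','scene'):
    a=cv2.imread('pics/%s0.png'%n);d=shot(n);b=np.ascontiguousarray(d['pixels'][:,:,::-1])
    m=(cv2.absdiff(a,b).max(2)>60).astype(np.uint8)
    for c in cv2.findContours(m,0,2)[0]:
        if cv2.contourArea(c)>15: print(n,'diff',cv2.boundingRect(c),cv2.contourArea(c))
    for img in(a,b):
        h=cv2.cvtColor(img,cv2.COLOR_BGR2HSV)
        for nm,lo,hi,(x0,x1,y0,y1) in(('red',(0,150,60),(6,255,255),(340,390,170,210) if n=='top' else (200,250,230,290)),('brass',(18,120,80),(30,255,255),(370,400,190,215) if n=='top' else (185,235,240,290)),('grip',(18,140,50),(34,255,255),(145,185,200,230) if n=='top' else (330,360,140,180))):
            k=cv2.inRange(h,lo,hi)[y0:y1,x0:x1];print(n,nm,np.argwhere(k).mean(0)[::-1]+[x0,y0],(k>0).sum())
E
python3 sc.py;python3 nug.py;python3 st.py
```

```text
time_s: 44.78
position: [0.3736, -0.3491, 0.2018]
tool_rot: [[-0.113, 0.994, -0.001], [0.994, 0.113, -0.001], [-0.001, -0.001, -1.0]]
ft_force: [1.0, -1.3, -0.1]
grip_width: 0.0389
gripper_force: 0.0
time_s: 45.4
position: [0.3058, -0.539, 0.2007]
tool_rot: [[-0.112, 0.994, -0.001], [0.994, 0.112, -0.0], [-0.0, -0.001, -1.0]]
ft_force: [-0.8, 0.5, -0.2]
grip_width: 0.0386
gripper_force: 0.0
top diff (493, 404, 9, 16) 24.5
top diff (457, 396, 34, 7) 54.0
top diff (497, 382, 63, 20) 135.0
top diff (552, 362, 8, 12) 47.0
top diff (453, 340, 91, 59) 310.0
top diff (545, 339, 15, 11) 24.0
top diff (289, 318, 23, 44) 120.5
top diff (258, 317, 16, 12) 34.5
top diff (302, 306, 23, 6) 38.0
top diff (436, 288, 10, 19) 85.5
top diff (457, 286, 65, 20) 690.0
top diff (446, 255, 77, 30) 719.5
top diff (250, 238, 11, 10) 77.5
top diff (234, 195, 5, 9) 16.0
top diff (243, 190, 12, 12) 90.0
top red [363.0439 191.0439] 114
top brass [387.45 206.4 ] 100
top grip [165.9882 218.4235] 170
top red [363.3393 191.0714] 112
top brass [387.4141 206.4747] 99
top grip [164.9679 217.7564] 156
scene diff (0, 291,
[... 466 characters left out ...]
f (114, 68, 12, 9) 49.0
scene diff (169, 67, 14, 15) 33.0
scene diff (8, 0, 152, 96) 3786.5
scene diff (33, 0, 20, 25) 55.0
scene diff (0, 0, 27, 32) 269.0
scene red [228.4632 256.6618] 136
scene brass [203.9487 261.359 ] 39
scene grip [343.2731 157.9031] 227
scene red [228.3577 256.7445] 137
scene brass [203.8947 261.3684] 38
scene grip [343.7922 157.9784] 231
scene 201.5 [343.4176 158.3706] [11.1719 25.0555] 12.52880859375 [0.5347 0.3293] [0.0324 0.107  0.0342 0.1064]
top 131.5 [165.5732 217.8415] [21.8654  8.6137] 6.34019136428833 [0.506  0.3512] [0.0498 0.0197 0.05   0.0197]
t 45.8 p [ 0.3075 -0.5363  0.2023] yaw_y 6.62 z [-0.0005 -0.0015 -1.    ] F [-0.7324  0.23   -0.3577] w 0.0382 0.0
```

```bash
python3 -c "
from rig import job
print(job.close_job())"
```

```text
the job is handed in; nothing more can be done
None
```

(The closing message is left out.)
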